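# Build the stepped bobbin stack on the bench sander and close its steady arm

## Robot

A 7-joint arm with a two-finger parallel gripper is mounted at the origin on the work surface; the furniture and walls round the work are solid. World frame = base frame: x ahead of the robot, y to its left, z up, the work surface at z = 0. Lengths are in m, angles in degrees, forces in N, time in s.
With the tool pointing down it reaches from about 0.425 to 0.875 m from the base axis. Payload 4.7 kg.
Tool frame: the origin (TCP) lies at the very end of the fingers, on their centre line; the grasp point (between the pads) lies env.grip_point_offset behind it (env.grip_point_offset is the distance from the TCP to the grasp point, in m); z points along the fingers, y is the direction in which the jaws open and shut (so a half turn about z gives the same grasp; the last joint's range is limited). The gripper opens to 87 mm and grips with 3 to 60 N. Pads are 19 mm wide; open, the fingers measure 117 mm over their backs; the gripper's body (75 mm by 190 mm) begins 51 mm behind the grasp point.
Start: joints at [-72.416, 18.392, -4.016, 83.108, 1.295, 78.541, -3.26], TCP at [0.188, 0.622, 0.223] pointing down, gripper open.
Joint ranges: [-163.93, 163.93], [-17.29, 119.83], [-79.2, 71.16], [3.27, 140.29], [-89.18, 269.18], [5.43, 117.66], [-154.24, 154.24]. Speed limits (degrees/s): [147.25, 147.25, 180, 180, 180, 180, 180].

## Interface

Orientations are given as [roll, pitch, yaw] about the fixed x, y, z axes, in that order (R = Rz(yaw) Ry(pitch) Rx(roll)).
In Python, from cell import env gives the robot as it stands.
- The arm moves only by the tool send_rows, never from a script. Its argument "plan" is a list of rows, each a list of 7 numbers: the finger opening in mm, from 0 to 87, then the shift along the tool's x, y, z in mm, then the turn, a rotation vector about the tool's x, y, z in rad. A call has 1 to 12 rows; each row shifts and turns the commanded pose from where the row before left it, along the tool's axes as they then stand; what a row does not reach is not made up. A row lasts 1/10 s, in which the tool goes at most 50 mm and 8.59 degrees, less where a joint would pass 70% of its speed; a pose out of reach is approached as far as the arm can. A call is refused whole if a number of a shift passes 50 or a number of a turn 0.15, either way. A call with a gripper value outside its range is refused whole. The fingers move at their own pace and stop on an object; "grip_force" is the grip in N (left out, the last holds). Time passes only in rows, so rows that do not move let the fingers close. It gives the time, the measured TCP pose, the force and the opening at its end, in the units of the state.
- env.get_obs(): the state, without advancing time (a new reading comes with each control period).
- env.read_camera(name): name is "scene" or "top"; returns the picture (480x640x3 uint8, red, green, blue); there is no depth.
- env.get_calibration(name): a dict with "fx", "fy", "cx", "cy" (pixels), "k1" (the pictures are not rectified: a ray, as slopes to the right and down, at radius r is drawn at 1 + k1 r^2 times it, then the intrinsics apply), "extrinsics" (4x4, takes a point from camera to world coordinates). Camera axes: x right, y down, z forward; pixel columns grow to the right and rows downward; lengths in m; the calibration is good to about 2 mm. A picture is of the moment at which its call begins. get_calibration takes no time and is no camera call.
- env.sign_off(): hands the job in, once; it reports no verdict.
Trained networks look in the newest picture that a camera, given by its name, has taken for a name from the list of things; names that differ only in an ending like _2 or _b are one class to them, and where a whole thing is asked for, a point or a joint stands for the part that bears it (a point fixed in the world has none). Each returns a list of dicts, best first, with "confidence" (0 to 1); they miss things now and then, are a little off and sometimes report something else, mostly with a low value. They report only what shows in the picture. A call takes as long as a camera call. They do not tell look-alikes from the thing itself.
- env.regions_of(camera, query): "region" (480x640 bool, what is visible of it) and "rect" ([left, top, right, bottom] in pixels, round what is visible of it).
The state is a dict: "time_s": time; "qpos": joint angles; "joint_velocities": joint speeds; "effort": joint torques, N m; "tool_pos": TCP position; "tool_rot": TCP orientation; "force": force on the tool from outside, world axes, zero at the start; "wrist_torque": the same for the moment, N m; "grip_width": finger opening in m.
Only numpy, scipy, OpenCV 4.12 (cv2) and the standard library are available. Lean on these libraries where they do the work, as an engineer would, in place of code of your own. Each camera call takes 0.05 s, during which the arm holds its last target. There are 200 camera calls.

## Task

Set up the bench bobbin sander for a stepped frame moulding. Lift its steady arm right up, then build the stack on the upright spindle: the larger keyed flange first, then every sanding bobbin that lies out, the widest at the bottom and the narrowest at the top, and the smaller keyed flange last, turning each flange so that the flat in its bore meets the flat of the spindle and everything sits fully home. Then bring the steady arm fully down again so that its sprung sleeve presses on the stack, and do not disturb the delicate carving that lies on the bench in front of the red dish.

Things in the scene. Friction and masses are not known exactly. Their poses are not given: they have to be found in the camera images.
- sander: Bench bobbin sander, fixed: grey-green base with aluminium top, 46 mm high, in its frame x -55 to +148 mm, y -50 to +50 mm; motor column 60 mm across, centre x = +100 mm, up to z = 108 mm, with hinge cheeks to 157 mm. Upright spindle at the origin. Origin on the bench; x from spindle to motor column, z up.
- spindle_seat (a point): Centre of the shoulder (30 mm across) at the spindle's foot, on which the stack sits, 52 mm above the bench; axes as the sander's. Spindle: 16 mm round with one flat along it, 5.2 mm from the axis, facing this frame's -y: a flange fits when its yaw equals the sander's to about 10 degrees. Bores clear it by 1.2 mm all round.
- spindle_nose (a point): Top of the spindle, 78 mm above the seat: full section up to 68 mm, a 5 mm taper, then a nose 8 mm across. It can meet the gripper's palm if a part is carried to the foot: let the first flange go 10 to 20 mm above the seat, well below the taper; it slides home by itself.
- steady_arm (a joint): Angle of the steady arm, rad: 0 fully down (level, over the spindle), 1.9 fully up, leaning back a little past upright. Stiff hinge (0.6 N m friction): stays where it is left. Turns about the sander's y through steady_hinge; rising, its end moves up and then towards sander's +x.
- steady_hinge (a point): Middle of the steady arm's hinge pin, 100 mm from the spindle axis towards sander's +x, 145 mm above the bench; the pin lies along the sander's y.
- steady_knob (a point): Centre of the black barrel grip at the arm's free end, a drum 25 mm in diameter and 30 mm long along the sander's y with flat ends, 165 mm from the hinge pin (65 mm past the spindle axis, away from the column, with the arm down). On a 9 mm stem. Pinch its ends from above and lead it round its arc: it turns between the fingertips.
- pressure_sleeve: Sprung steel sleeve, 35 mm across, sliding in the steady arm's eye; with the arm down it surrounds the spindle, its lower rim 43 mm above the seat, and the stack pushes it up by up to 34 mm (spring 1.6 N, rising by 80 N/m). Origin: on its axis, at the arm's middle.
- inner_flange: The larger keyed flange: steel disc 50 mm across, 10 mm thick, two parallel spanner flats 42 mm apart on its rim, facing its +y and -y (grip it there, closing along its y). D-shaped bore: 18.4 mm round with one flat 6.4 mm from the axis, facing the flange's -y side. Lies flat with z up; leave it that way up. Origin: centre of its underside.
- outer_flange: The smaller keyed flange: steel disc 36 mm across, 10 mm thick, two parallel spanner flats 30 mm apart on its rim, facing its +y and -y (grip it there, closing along its y). D-shaped bore: 18.4 mm round with one flat 6.4 mm from the axis, facing the flange's -y side. Lies flat with z up; leave it that way up. Origin: centre of its underside.
- bobbin_large: The widest sanding bobbin: plywood disc with a brown abrasive band, 58 mm across, 16 mm high, plain round bore of 18.4 mm (any yaw). Lies flat on the bench. May be absent (None). Origin: centre of its underside, z up.
- bobbin_medium: The middle-sized sanding bobbin: plywood disc with a brown abrasive band, 48 mm across, 16 mm high, plain round bore of 18.4 mm (any yaw). Lies flat on the bench. May be absent (None). Origin: centre of its underside, z up.
- bobbin_small: The narrowest sanding bobbin: plywood disc with a brown abrasive band, 38 mm across, 16 mm high, plain round bore of 18.4 mm (any yaw). Lies flat on the bench. May be absent (None). Origin: centre of its underside, z up.
- carving: The delicate carving: a carved wooden corner ornament, 66 x 165 x 43 mm, lying on the bench in front of the red dish. Leave it alone. Origin: centre of its underside.
Mind the look-alikes: they are no part of the job. What is shaped like the bobbin_small but purple or turquoise is not meant.

How it is judged (in metres and radians):
On the way, in this order (a step that is already met when the one before it is completed fails the run):
1. the steady arm has been lifted right up, to 1.35 rad or more (value of joint steady_arm above 1.35 rad), for 0.2 s.
2. the larger keyed flange sits home on the seat, its flat on the spindle's flat (horizontal distance between inner_flange and spindle_seat below 0.003 m and angle between inner_flange's own z axis and vertical below 0.06 rad and z of inner_flange in the frame of spindle_seat between -0.002 and 0.0025 m and angle between the y axis of inner_flange and the y axis of spindle_seat, either way round below 0.25 rad), for 0.2 s.
3. all bobbins and then the smaller flange are on the spindle in order and home, the arm still up (all of step 2 and horizontal distance between each of bobbin_large, bobbin_medium, bobbin_small, outer_flange and spindle_seat below 0.003 m and angle between each of bobbin_large, bobbin_medium, bobbin_small, outer_flange's own z axis and vertical below 0.06 rad and angle between the y axis of outer_flange and the y axis of spindle_seat, either way round below 0.25 rad and z of bobbin_large in the frame of inner_flange between 0.007 and 0.0125 m and z of bobbin_medium in the frame of inner_flange between 0.007 and 0.0285 m and z of bobbin_small in the frame of inner_flange between 0.007 and 0.0445 m and z of bobbin_medium in the frame of bobbin_large between 0.013 and 0.0185 m and z of bobbin_small in the frame of bobbin_medium between 0.013 and 0.0185 m and z of bobbin_small in the frame of bobbin_large between 0.013 and 0.0345 m and z of outer_flange in the frame of bobbin_large between 0.013 and 0.0505 m and z of outer_flange in the frame of bobbin_medium between 0.013 and 0.0345 m and z of outer_flange in the frame of bobbin_small between 0.013 and 0.0185 m and value of joint steady_arm above 0.6 rad), for 0.2 s.
At the end, for the whole second after the job is handed in: Upwards from the seat: larger flange, bobbins from widest to narrowest, smaller flange; each within 3 mm of the axis, level to 0.06 rad, home within 2.5 mm, flanges keyed; arm under 0.06 rad, its sleeve pressing the smaller flange with over 0.5 N; all at rest, carving within 30 mm of its place (all of step 2 and horizontal distance between each of bobbin_large, bobbin_medium, bobbin_small, outer_flange and spindle_seat below 0.003 m and angle between each of bobbin_large, bobbin_medium, bobbin_small, outer_flange's own z axis and vertical below 0.06 rad and angle between the y axis of outer_flange and the y axis of spindle_seat, either way round below 0.25 rad and z of bobbin_large in the frame of inner_flange between 0.007 and 0.0125 m and z of bobbin_medium in the frame of inner_flange between 0.007 and 0.0285 m and z of bobbin_small in the frame of inner_flange between 0.007 and 0.0445 m and z of bobbin_medium in the frame of bobbin_large between 0.013 and 0.0185 m and z of bobbin_small in the frame of bobbin_medium between 0.013 and 0.0185 m and z of bobbin_small in the frame of bobbin_large between 0.013 and 0.0345 m and z of outer_flange in the frame of bobbin_large between 0.013 and 0.0505 m and z of outer_flange in the frame of bobbin_medium between 0.013 and 0.0345 m and z of outer_flange in the frame of bobbin_small between 0.013 and 0.0185 m and value of joint steady_arm below 0.06 rad and contact force between pressure_sleeve and outer_flange above 0.5 N and linear speed of each of inner_flange, outer_flange, bobbin_large, bobbin_medium, bobbin_small below 0.02 m/s and distance of carving from where it was at the start of the episode below 0.03 m); the robot touches nothing.
It fails at once if the delicate carving is knocked 30 mm or more from its place (distance of carving from where it was at the start of the episode above 0.03 m).
Of bobbin_large, bobbin_medium, bobbin_small only 2 to 3 are there at a start; the rules pass over those that are not, and their reading is None.
At some moment in a run one of inner_flange, outer_flange may be knocked a few centimetres aside while the robot is not near it.
It also fails if it takes over 208 s, if anything falls off the work surface, if the arm or the gripper's body presses on something with over 40 N, if the wrist force passes 120 N, or if a joint passes its speed limit or range.

## Working session

There is one attempt and no reset: what is moved stays moved. The work goes in short steps, Python scripts to look and compute and a tool call to move; the robot and the scene stay as the last step left them, time stands still between calls to the robot, and variables do not carry over. Pictures are saved under pics/ and viewed, about 12 in all and at most 16, crops included, and the job is handed in when it is done.

Besides the shell and the picture viewer there is one more tool, called after ">>>" by a JSON object that holds its "name" and its "arguments". send_rows: Moves the arm, as the interface text tells. Its arguments: {"type":"object","properties":{"plan":{"type":"array"},"grip_force":{"type":"number"}},"required":["plan"]}

```bash
ls; mkdir -p pics; python3 - <<'E'
from cell import env
import cv2,numpy as np
o=env.get_obs();print(o['time_s'],o['tool_pos'],o['tool_rot'],env.grip_point_offset)
for c in('scene','top'):
    im=env.read_camera(c);cv2.imwrite(f'pics/{c}0.png',im[:,:,::-1])
    k=env.get_calibration(c);print(c,{a:(np.round(b,4).tolist() if a=='extrinsics' else b) for a,b in k.items()})
    for q in('sander','steady_knob','inner_flange','outer_flange','bobbin_large','bobbin_medium','bobbin_small','carving','pressure_sleeve'):
        print(q,[(round(d['confidence'],2),[int(v) for v in d['rect']]) for d in env.regions_of(c,q)][:5])
E
```

```text
pics
0.0 [0.18750281 0.62178253 0.22143547] [-1.79888787e+02  6.09198507e-03  1.63225665e+02] 0.0187
scene {'fx': 507.29976679749444, 'fy': 507.29976679749444, 'cx': 316.32831330073935, 'cy': 236.8601397466009, 'k1': -0.10542749390284456, 'extrinsics': [[-0.9035, 0.2526, -0.3462, 0.8522], [0.4286, 0.5339, -0.7288, 0.7574], [0.0008, -0.8069, -0.5907, 0.7304], [0.0, 0.0, 0.0, 1.0]]}
sander [(0.9, [241, 150, 308, 234]), (0.19, [409, 309, 437, 332])]
steady_knob [(0.55, [262, 153, 297, 188])]
inner_flange [(0.84, [411, 312, 435, 331])]
outer_flange [(0.43, [242, 151, 308, 229])]
bobbin_large []
bobbin_medium [(0.76, [390, 350, 416, 377]), (0.45, [257, 155, 298, 188])]
bobbin_small [(0.96, [301, 386, 322, 407]), (0.72, [459, 326, 478, 348]), (0.62, [350, 372, 370, 394]), (0.5, [410, 308, 436, 333]), (0.2, [243, 149, 306, 234])]
carving [(0.87, [323, 199, 369, 251]), (0.53, [259, 152, 299, 187])]
pressure_sleeve [(0.82, [271, 151, 287, 185]), (0.71, [298, 388, 323, 408])]
top {'fx': 498.92790238416785, 'fy': 498.92790238416785, 'cx': 316.62739460685793, 'cy': 240.05942020944195, 'k1': -0.13895590142281677, 'extrinsics': [[-0.0097, -0.9895, 0.1439, 0.3584], [-0.9999, 0.0083, -0.01, 0.0085], [0.0087, -0.144, -0.9895, 1.0448], [0.0, 0.0, 0.0, 1.0]]}
sander [(0.58, [381, 218, 483, 274])]
steady_knob [(0.63, [380, 216, 484, 272]), (0.57, [396, 221, 480, 253])]
inner_flange [(0.79, [202, 303, 230, 324])]
outer_flange [(0.55, [450, 325, 470, 341])]
bobbin_large []
bobbin_medium [(0.7, [169, 257, 196, 279])]
bobbin_small [(0.8, [171, 216, 188, 234]), (0.78, [170, 328, 188, 347]), (0.67, [177, 171, 194, 190])]
carving [(0.88, [348, 296, 425, 335])]
pressure_sleeve [(0.64, [411, 221, 452, 252])]
```

View pics/scene0.png

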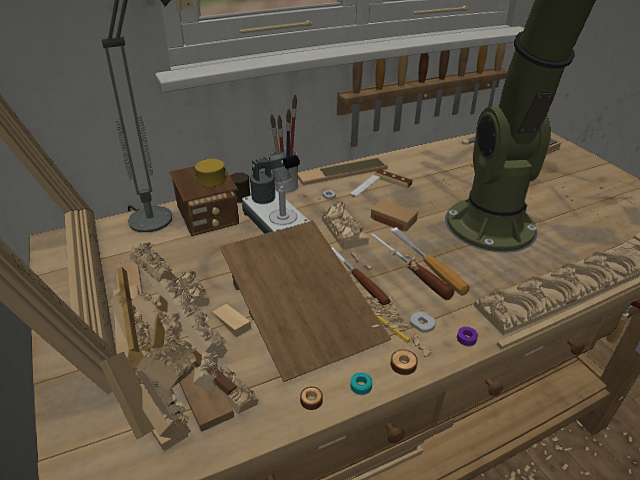

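View pics/top0.png

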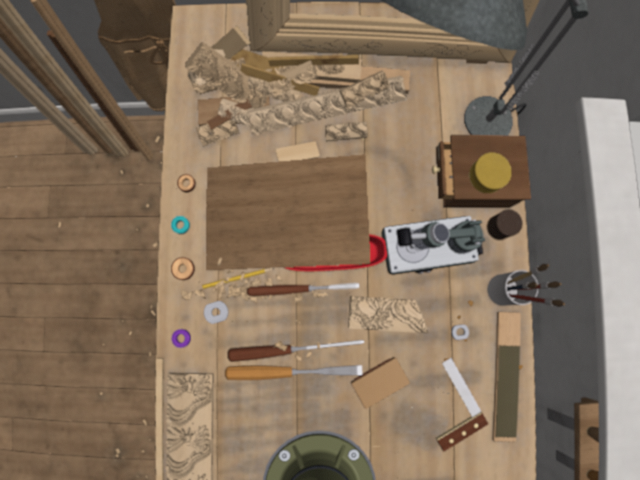

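The scene view shows the sander (275,195), carving (345,225), inner flange (423,321), medium-looking bobbin (403,362), small-looking bobbin (311,398), turquoise (361,383) and purple (467,336) look-alikes, and the outer flange at about (328,194). In the top view the same things are at the sander (433,245), inner flange (216,312), outer flange (460,332), bobbins (183,268) and (186,183), with decoys at (180,225) and (181,338).

```bash
cat >h.py <<'E'
import numpy as np,cv2
from cell import env
from scipy.optimize import least_squares
def cal(c):
    k=env.get_calibration(c);K=np.array([[k['fx'],0,k['cx']],[0,k['fy'],k['cy']],[0,0,1]]);return K,np.array([k['k1'],0,0,0.]),np.array(k['extrinsics'])
def proj(c,P):
    K,d,E=cal(c);M=np.linalg.inv(E);return cv2.projectPoints(np.atleast_2d(np.array(P,float)),cv2.Rodrigues(M[:3,:3])[0],M[:3,3],K,d)[0][:,0]
def onz(c,uv,z):
    K,d,E=cal(c);n=cv2.undistortPoints(np.array(uv,float).reshape(-1,1,2),K,d)[:,0]
    D=np.c_[n,np.ones(len(n))]@E[:3,:3].T;t=(z-E[2,3])/D[:,2];return E[:3,3]+D*t[:,None]
def crop(c,im,u,v,w,h,s):
    return cv2.resize(im[v:v+h,u:u+w],None,fx=s,fy=s,interpolation=cv2.INTER_CUBIC)
E
python3 - <<'E'
from h import *
t=cv2.imread('pics/top0.png');s=cv2.imread('pics/scene0.png')
m=np.zeros((600,800,3),np.uint8)
def put(a,x,y): m[y:y+a.shape[0],x:x+a.shape[1]]=a[:600-y,:800-x]
put(crop(0,t,196,292,40,40,5),0,0);put(crop(0,t,440,312,40,40,5),200,0)
put(crop(0,s,403,301,40,40,5),400,0);put(crop(0,s,308,174,40,40,5),600,0)
put(crop(0,t,378,210,110,70,3.6),0,200)
put(crop(0,s,236,140,80,100,4),400,200)
put(crop(0,t,165,165,40,36,4),0,455);put(crop(0,t,165,250,40,36,4),160,455)
cv2.imwrite('pics/m1.png',m)
for c,l in (('top',dict(inner_flange=.01,outer_flange=.01,bobbin_medium=.008,bobbin_small=.008)),('scene',dict(inner_flange=.01,bobbin_medium=.008,bobbin_small=.008))):
    env.read_camera(c)
    for q,z in l.items():
        for d in env.regions_of(c,q):
            if d['confidence']<.5: continue
            v,u=np.nonzero(d['region']);r=d['rect']
            X=onz(c,np.c_[u,v],z);(cc,wh,a)=cv2.minAreaRect((X[:,:2]*1000).astype(np.float32))
            print(c,q,round(d['confidence'],2),[int(i) for i in r],np.round(cc,1),np.round(wh,1),round(a,1),X[:,:2].mean(0).round(4))
E
```

```text
top inner_flange 0.7 [204, 302, 230, 322] [360.  208.2] [43.6 51.9] 13.8 [0.3598 0.208 ]
top bobbin_medium 0.78 [168, 254, 199, 279] [452.3 281.5] [48.9 47.4] 45.8 [0.4525 0.2808]
top bobbin_small 0.74 [172, 328, 191, 346] [306.8 280.8] [37. 38.] 0.4 [0.3068 0.2814]
top bobbin_small 0.68 [176, 173, 193, 192] [637.1 278.6] [40.2 38.2] 45.9 [0.6372 0.2792]
scene inner_flange 0.71 [409, 311, 436, 333] [362.8 213.1] [49.8 52.6] 16.4 [0.3626 0.2142]
scene inner_flange 0.57 [270, 151, 289, 184] [ 380.5 -489.7] [196.2  46.1] 75.8 [ 0.3856 -0.4713]
scene bobbin_medium 0.63 [393, 351, 415, 373] [449.4 281.3] [56.  48.8] 63.9 [0.4496 0.281 ]
scene bobbin_small 0.87 [457, 325, 481, 347] [304.1 280.7] [51.3 38.4] 52.3 [0.3051 0.2806]
scene bobbin_small 0.75 [298, 384, 327, 409] [634.8 279.3] [44.9 41. ] 64.7 [0.6345 0.2791]
scene bobbin_small 0.6 [349, 373, 369, 397] [543.8 288.1] [47.8 36.7] 59.9 [0.5443 0.2885]
scene bobbin_small 0.53 [320, 201, 372, 250] [ 345.2 -160.9] [204.3  82.6] 85.5 [ 0.347  -0.1467]
```

View pics/m1.png

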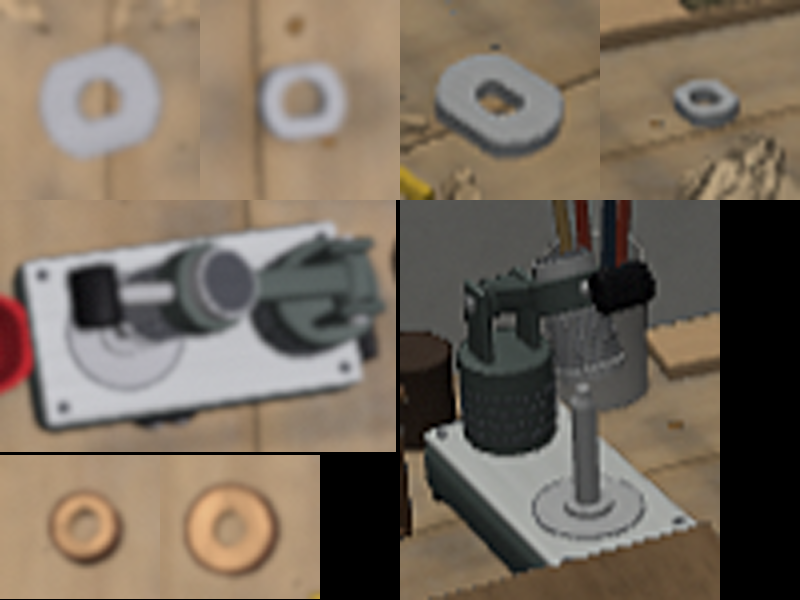

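The arm is already partly raised (knob top-view px (405,237)). The two brown bobbins measure about 48 mm and 38 mm, so they're medium and small, with no large one visible. Next I fit the sander pose and flange yaws.

```bash
cat >>h.py <<'E'
def shot(c,n=4): return np.mean([env.read_camera(c).astype(float) for _ in range(n)],0)
def sand(p,P):
    c,s=np.cos(p[2]),np.sin(p[2]);P=np.atleast_2d(P)
    return np.c_[p[0]+c*P[:,0]-s*P[:,1],p[1]+s*P[:,0]+c*P[:,1],P[:,2]]
def flange(R,hw):
    a=np.arccos(hw/R);t=np.r_[np.linspace(-np.pi/2+a,np.pi/2-a,25),np.linspace(np.pi/2+a,1.5*np.pi-a,25)]
    o=np.c_[R*np.cos(t),R*np.sin(t)];b=np.arccos(6.4/9.2);t=np.linspace(-np.pi/2+b,1.5*np.pi-b,40)
    return o/1e3,np.c_[9.2*np.cos(t),9.2*np.sin(t)]/1e3
def render(c,o,b,p,win,z0=0,h=.01,S=8):
    u,v,w=win;co,si=np.cos(p[2]),np.sin(p[2]);Rm=np.array([[co,-si],[si,co]])
    def pr(q,z):
        X=q@Rm.T+p[:2];return np.round(((proj(c,np.c_[X,np.full(len(X),z)])-[u,v]+.5)*S-.5)*16).astype(np.int32)
    m=np.zeros((w*S,w*S),np.float32)
    cv2.fillPoly(m,[cv2.convexHull(np.r_[pr(o,z0),pr(o,z0+h)])],1,shift=4)
    x=np.zeros_like(m);y=np.zeros_like(m);cv2.fillPoly(x,[pr(b,z0)],1,shift=4);cv2.fillPoly(y,[pr(b,z0+h)],1,shift=4)
    m-=x*y
    return cv2.GaussianBlur(cv2.resize(m,(w,w),interpolation=cv2.INTER_AREA),(0,0),.6)
def chroma(im): return (im[:,:,0]-im[:,:,2])/im.sum(2)
def fitfl(c,im,o,b,p0,w=36,yaws=range(0,360,10),z0=0):
    u,v=(proj(c,[[p0[0],p0[1],z0+.005]])[0]-w/2).astype(int);T=chroma(im)[v:v+w,u:u+w]
    lo,hi=np.percentile(T,5),np.median(T);T=np.clip((hi-T)/(hi-lo),-.3,1.2)
    from scipy.optimize import minimize
    f=lambda p:((render(c,o,b,p,(u,v,w),z0)-T)**2).sum()
    xy=np.array(p0[:2]);r=[]
    sc=lambda q,y:f([xy[0]+q[0]/1e3,xy[1]+q[1]/1e3,y+q[2]/30])
    for y in yaws:
        y=np.deg2rad(y);s=minimize(sc,[0,0,0],args=(y,),method='Nelder-Mead',options=dict(initial_simplex=[[0,0,0],[3,0,0],[0,3,0],[0,0,4]],maxfev=60))
        q=s.x;r.append((s.fun,xy[0]+q[0]/1e3,xy[1]+q[1]/1e3,np.rad2deg(y+q[2]/30)%360))
    return sorted(r)
E
cat >a.py <<'E'
from h import *
P=np.array([[-55,50,46],[-55,-50,46],[148,-50,46],[148,50,46]])/1e3
ut=np.array([[384.1,228.1],[389.1,273.9],[478.5,260],[470.5,216.9]])
S=np.array([[148,50,46],[-55,-50,46],[0,0,130]])/1e3;us=np.array([[243,198],[309.75,220],[281.75,186.75]])
f=lambda p,a=1,b=1:np.r_[a*(proj('top',sand(p,P))-ut).ravel(),b*(proj('scene',sand(p,S))-us).ravel()]
for a,b in((1,1),(1,0),(0,1)):
    r=least_squares(f,[.51,-.18,-1.5],args=(a,b),x_scale=[.01,.01,.1]);print(r.x[:2].round(4),np.rad2deg(r.x[2]).round(2),r.fun.round(1))
    if a*b:p=r.x
np.save('sander.npy',p)
kn=lambda t:sand(p,[[.1-.165*np.cos(t),0,.145+.165*np.sin(t)]])
g=lambda t:np.r_[(proj('top',kn(t[0]))-[404.7,236.7]).ravel(),(proj('scene',kn(t[0]))-[291.5,161.75]).ravel()]
r=least_squares(g,[.4]);print('arm',r.x,r.fun.round(1),kn(r.x[0]))
it,isc=shot('top'),shot('scene')
print(onz('top',[[460,332]],.005))
for n,R,hw,p0,cs in(('inner',25,21,(.361,.210),1),('outer',18,15,tuple(onz('top',[[460,332]],.01)[0,:2]),1)):
    o,b=flange(R,hw)
    for c,im in(('top',it),('scene',isc)):
        q=fitfl(c,im,o,b,p0,yaws=range(0,360,15))
        for x in (q[0],next((k for k in q if 90<(k[3]-q[0][3])%360<270),None)):
            if x: print(n,c,np.round(x,4))
# board corners height: triangulate
for ct,cs in(((207,168),None),):pass
E
python3 a.py
```

```text
[ 0.4878 -0.1901] -83.35 [-4.7 -1.9 -2.7  1.   4.9  2.1  4.8 -2.4 -3.8 -1.7  4.1  2.6  1.1  1. ]
[ 0.4868 -0.1892] -82.69 [-5.4 -1.  -2.8  1.7  4.6  1.7  4.  -2.7 -0.  -0.   0.   0.   0.   0. ]
[ 0.489 -0.195] -86.44 [-0.  -0.  -0.  -0.   0.   0.   0.   0.  -2.4 -3.8  2.3  2.6 -0.1  0.2]
arm [0.4846219] [-1.9  0.1  0.2 -1.6] [[ 0.4824559  -0.14443593  0.22186918]]
[[ 0.31293178 -0.29976126  0.005     ]]Traceback (most recent call last):
  File "a.py", line 18, in <module>
    q=fitfl(c,im,o,b,p0,yaws=range(0,360,15))
  File "h.py", line 39, in fitfl
    y=np.deg2rad(y);s=minimize(sc,[0,0,0],args=(y,),method='Nelder-Mead',options=dict(initial_simplex=[[0,0,0],[3,0,0],[0,3,0],[0,0,4]],maxfev=60))
                      ~~~~~~~~^^^^^^^^^^^^^^^^^^^^^^^^^^^^^^^^^^^^^^^^^^^^^^^^^^^^^^^^^^^^^^^^^^^^^^^^^^^^^^^^^^^^^^^^^^^^^^^^^^^^^^^^^^^^^^^^^^^^^
    res = _minimize_neldermead(fun, x0, args, callback, bounds=bounds,
                               **options)
    fxr = func(xr)
    fx = function(np.copy(x), *(wrapper_args + args))
  File "h.py", line 37, in <lambda>
    sc=lambda q,y:f([xy[0]
[... 394 characters left out ...]
                                                     ~~^^^^^^
  File "h.py", line 24, in pr
    X=q@Rm.T+p[:2];return np.round(((proj(c,np.c_[X,np.full(len(X),z)])-[u,v]+.5)*S-.5)*16).astype(np.int32)
                                     ~~~~^^^^^^^^^^^^^^^^^^^^^^^^^^^^^^
  File "h.py", line 7, in proj
    K,d,E=cal(c);M=np.linalg.inv(E);return cv2.projectPoints(np.atleast_2d(np.array(P,float)),cv2.Rodrigues(M[:3,:3])[0],M[:3,3],K,d)[0][:,0]
          ~~~^^^
  File "h.py", line 5, in cal
    k=env.get_calibration(c);K=np.array([[k['fx'],0,k['cx']],[0,k['fy'],k['cy']],[0,0,1]]);return K,np.array([k['k1'],0,0,0.]),np.array(k['extrinsics'])
ValueError: time passes only in moves, steps and waits
```

```bash
python3 - <<'E'
s=open('h.py').read()
s=s.replace("def cal(c):\n","from functools import lru_cache\n@lru_cache(None)\ndef cal(c):\n");open('h.py','w').write(s)
a=open('a.py').read().split('kn=lambda')
open('a.py','w').write('''from h import *
P=np.array([[-55,50,46],[-55,-50,46],[148,-50,46],[148,50,46]])/1e3
I=np.array([[1,-1,0],[1,1,0],[-1,1,0],[-1,-1,0]])
D=np.array([[0,0,.0465]]);N=np.array([[0,0,.13]])
ut=np.array([[384.1,228.1],[389.1,273.9],[478.5,260],[470.5,216.9]]);us=np.array([[309.75,220],[243,198]])
def f(p,a=1,b=1):
    Q=sand(p,P+I*p[3])
    return np.r_[a*(proj('top',Q)-ut).ravel(),a*3*(proj('top',sand(p,D))-[413.3,248.9]).ravel(),b*(proj('scene',Q[[1,3]])-us).ravel(),3*b*(proj('scene',sand(p,D))-[283,217]).ravel(),b*(proj('scene',sand(p,N))-[281.75,186.75]).ravel()]
for a,b in((1,0),(0,1),(1,1)):
    r=least_squares(f,[.49,-.19,-1.45,.005],args=(a,b),x_scale=[.01,.01,.1,.01]);p=r.x;print(p[:2].round(4),np.rad2deg(p[2]).round(2),p[3].round(4),r.fun.round(1))
np.save('sander.npy',p[:3])
kn=lambda'''+a[1])
E
python3 a.py
```

```text
[ 0.4845 -0.195 ] -82.09 0.0062 [ 0.8  2.9  2.9 -0.4  4.1 -0.6  4.1  1.  -3.9 -1.   0.   0.  -0.  -0.
  0.  -0.   0.  -0. ]
[ 0.4886 -0.1939] -82.06 0.0081 [ 0.   0.   0.  -0.   0.  -0.   0.   0.  -0.  -0.  -1.4  0.9 -1.3 -1.3
  0.8 -0.1  0.2  0.3]
[ 0.486  -0.1952] -82.35 0.0066 [ 1.1  2.2  3.  -1.5  3.9 -1.1  4.2  0.8 -3.8 -3.2  0.2  0.6 -1.  -1.9
  3.2 -1.6  1.  -0.2]
arm [0.45951382] [-0.3  2.1  0.8 -1. ] [[ 0.47962151 -0.14771871  0.21817955]]
[[ 0.31293178 -0.29976126  0.005     ]]
inner top [9.994000e+00 3.608000e-01 2.093000e-01 2.877028e+02]
inner top [ 13.3913   0.3612   0.2093 105.856 ]
inner scene [3.083430e+01 3.589000e-01 2.091000e-01 2.868995e+02]
inner scene [ 33.9249   0.3591   0.2092 105.5461]
outer top [ 15.7314   0.3135  -0.2996 278.557 ]
outer top [18.5133  0.3139 -0.2997 96.9754]
outer scene [ 30.8666   0.3113  -0.3023 274.1964]
outer scene [30.9458  0.3113 -0.3024 94.1396]h.py:32: RuntimeWarning: invalid value encountered in divide
  def chroma(im): return (im[:,:,0]-im[:,:,2])/im.sum(2)
```

Candidates for the job: medium bobbin (top px 183,268), small bobbin (186,183), inner flange (216,312), outer flange (460,332). Look-alikes: turquoise ring (180,225) and purple ring (181,338). The m1 crop confirms the choice: brown bands, 48 and 38 mm. I start with the arm, going above the knob at about (0.481,-0.146,0.22).

>>> {"name": "send_rows", "arguments": {"plan": [[60, 0, 0, -10.7, 0, 0, 0.0953], [60, 0, 0, -10.7, 0, 0, 0.0953], [60, 0, 0, -10.7, 0, 0, 0.0953], [60, 0, 0, -10.7, 0, 0, 0.0953], [60, 0, 0, -10.7, 0, 0, 0.0953], [60, 0, 0, -10.7, 0, 0, 0.0953], [60, 0, 0, -10.7, 0, 0, 0.0953], [60, 0, 0, -10.7, 0, 0, 0.0953], [60, 0, 0, -10.7, 0, 0, 0.0953], [60, 0, 0, -10.7, 0, 0, 0.0953], [60, 0, 0, -10.7, 0, 0, 0.0953], [60, 0, 0, -10.7, 0, 0, 0.0953]], "grip_force": 20}}

```text
time_s: 3.45
tool_pos: [0.1876, 0.6223, 0.3514]
tool_rot: [180.0, -0.0, 97.5]
force: [0.3, -0.7, 0.0]
grip_width: 0.0597
```

>>> {"name": "send_rows", "arguments": {"plan": [[60, -29.9, 20.5, 0, 0, 0, 0], [60, -29.9, 20.5, 0, 0, 0, 0], [60, -29.9, 20.5, 0, 0, 0, 0], [60, -29.9, 20.5, 0, 0, 0, 0], [60, -29.9, 20.5, 0, 0, 0, 0], [60, -29.9, 20.5, 0, 0, 0, 0], [60, -29.9, 20.5, 0, 0, 0, 0], [60, -29.9, 20.5, 0, 0, 0, 0], [60, -29.9, 20.5, 0, 0, 0, 0], [60, -29.9, 20.5, 0, 0, 0, 0], [60, -29.9, 20.5, 0, 0, 0, 0], [60, -29.9, 20.5, 0, 0, 0, 0]]}}

```text
time_s: 4.65
tool_pos: [0.4803, 0.2985, 0.3513]
tool_rot: [180.0, -0.0, 97.7]
force: [-0.2, 0.6, 0.1]
grip_width: 0.0599
```

>>> {"name": "send_rows", "arguments": {"plan": [[60, -36.9, -4.8, 0, 0, 0, 0], [60, -36.9, -4.8, 0, 0, 0, 0], [60, -36.9, -4.8, 0, 0, 0, 0], [60, -36.9, -4.8, 0, 0, 0, 0], [60, -36.9, -4.8, 0, 0, 0, 0], [60, -36.9, -4.8, 0, 0, 0, 0], [60, -36.9, -4.8, 0, 0, 0, 0], [60, -36.9, -4.8, 0, 0, 0, 0], [60, -36.9, -4.8, 0, 0, 0, 0], [60, -36.9, -4.8, 0, 0, 0, 0], [60, -36.9, -4.8, 0, 0, 0, 0], [60, -36.9, -4.8, 0, 0, 0, 0]]}}

```text
time_s: 5.85
tool_pos: [0.4815, -0.1483, 0.3513]
tool_rot: [179.9, -0.0, 97.7]
force: [-0.7, -0.4, -0.6]
grip_width: 0.06
```

>>> {"name": "send_rows", "arguments": {"plan": [[60, 0, 0, 10, 0, 0, 0], [60, 0, 0, 10, 0, 0, 0], [60, 0, 0, 10, 0, 0, 0], [60, 0, 0, 10, 0, 0, 0], [60, 0, 0, 10, 0, 0, 0], [60, 0, 0, 10, 0, 0, 0], [60, 0, 0, 10, 0, 0, 0], [60, 0, 0, 10, 0, 0, 0], [60, 0, 0, 10, 0, 0, 0], [60, 0, 0, 10, 0, 0, 0]]}}

```text
time_s: 6.85
tool_pos: [0.4818, -0.1468, 0.2501]
tool_rot: [180.0, -0.0, 97.7]
force: [-0.4, -0.6, 0.1]
grip_width: 0.0601
```

```bash
python3 - <<'E'
from h import *
o=env.get_obs();p=o['tool_pos'];print(p,o['tool_rot'],o['force'])
m=[]
for c,x,y in(('scene',232,110),('top',372,200)):
    im=env.read_camera(c)[:,:,::-1].copy();print(c,proj(c,[p]));m.append(crop(c,im,x,y,100,110,4))
cv2.imwrite('pics/k1.png',np.hstack(m))
E
```

```text
[ 0.4817542  -0.146782    0.25012314] [ 1.79996194e+02 -2.31776875e-03  9.76981620e+01] [-0.3887684  -0.61398666  0.12822787]
scene [[291.20769865 147.73216826]]
top [[407.37004882 234.57617889]]
```

View pics/k1.png

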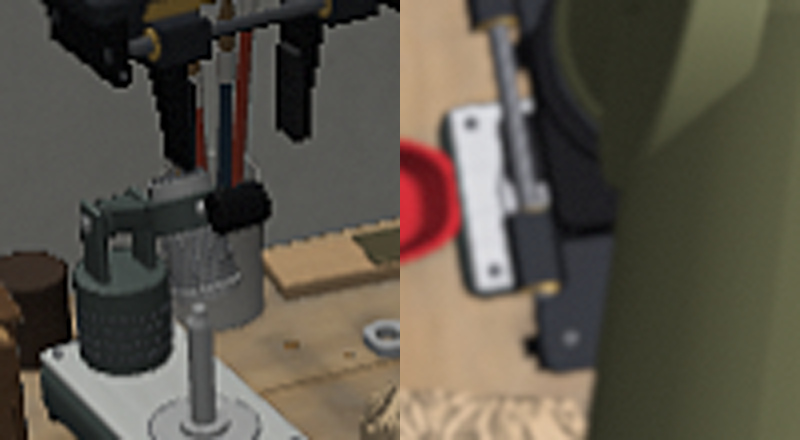

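Fingertips straddle the knob (crop knob (238,207), tips (180,165)/(293,135)). I descend and close.

>>> {"name": "send_rows", "arguments": {"plan": [[60, 0, 0, 8, 0, 0, 0], [60, 0, 0, 8, 0, 0, 0], [60, 0, 0, 8, 0, 0, 0], [60, 0, 0, 8, 0, 0, 0], [60, 0, 0, 8, 0, 0, 0], [60, 0, 0, 8, 0, 0, 0], [60, 0, 0, 0, 0, 0, 0], [20, 0, 0, 0, 0, 0, 0], [20, 0, 0, 0, 0, 0, 0], [20, 0, 0, 0, 0, 0, 0], [20, 0, 0, 0, 0, 0, 0], [20, 0, 0, 0, 0, 0, 0]]}}

```text
time_s: 8.15
tool_pos: [0.4836, -0.1466, 0.2033]
tool_rot: [179.8, 0.0, 97.7]
force: [4.3, -0.2, 0.2]
grip_width: 0.0298
```

```bash
python3 - <<'E'
from h import *
o=env.get_obs();p=o['tool_pos'];print(p,o['tool_rot'],o['force'],o['wrist_torque'],o['grip_width'])
im=env.read_camera('scene')[:,:,::-1];cv2.imwrite('pics/k2.png',crop(0,im,232,110,100,110,4))
E
```

```text
[ 0.48355223 -0.1466104   0.2033336 ] [1.79753992e+02 4.49993542e-02 9.77086656e+01] [ 4.29634962 -0.16822305  0.16463009] [-0.04004091 -0.55446453 -0.13364803] 0.029823376667806694
```

View pics/k2.png

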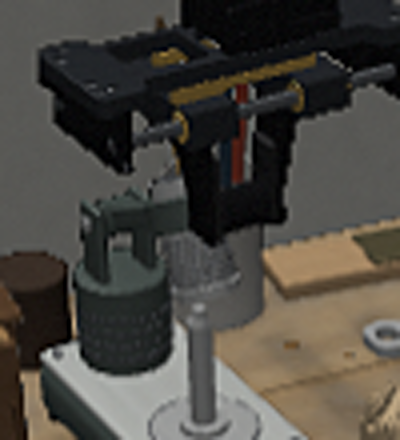

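```bash
python3 - <<'E'
import numpy as np
t=np.linspace(.486,1.76,24);print([[round(-165*(np.cos(a)-np.cos(b)),1),round(-165*(np.sin(b)-np.sin(a)),1)] for a,b in zip(t,t[1:])])
E
```

```text
[[np.float64(-4.5), np.float64(-8.0)], [np.float64(-4.9), np.float64(-7.7)], [np.float64(-5.3), np.float64(-7.4)], [np.float64(-5.7), np.float64(-7.1)], [np.float64(-6.1), np.float64(-6.8)], [np.float64(-6.5), np.float64(-6.4)], [np.float64(-6.8), np.float64(-6.1)], [np.float64(-7.2), np.float64(-5.7)], [np.float64(-7.5), np.float64(-5.3)], [np.float64(-7.7), np.float64(-4.8)], [np.float64(-8.0), np.float64(-4.4)], [np.float64(-8.2), np.float64(-4.0)], [np.float64(-8.4), np.float64(-3.5)], [np.float64(-8.6), np.float64(-3.0)], [np.float64(-8.8), np.float64(-2.5)], [np.float64(-8.9), np.float64(-2.0)], [np.float64(-9.0), np.float64(-1.6)], [np.float64(-9.1), np.float64(-1.1)], [np.float64(-9.1), np.float64(-0.5)], [np.float64(-9.1), np.float64(-0.0)], [np.float64(-9.1), np.float64(0.5)], [np.float64(-9.1), np.float64(1.0)], [np.float64(-9.0), np.float64(1.5)]]
```

>>> {"name": "send_rows", "arguments": {"plan": [[20, 0, 2.5, 0, 0, 0, 0], [20, -4.5, 0, -8.0, 0, 0, 0], [20, -4.9, 0, -7.7, 0, 0, 0], [20, -5.3, 0, -7.4, 0, 0, 0], [20, -5.7, 0, -7.1, 0, 0, 0], [20, -6.1, 0, -6.8, 0, 0, 0], [20, -6.5, 0, -6.4, 0, 0, 0], [20, -6.8, 0, -6.1, 0, 0, 0], [20, -7.2, 0, -5.7, 0, 0, 0], [20, -7.5, 0, -5.3, 0, 0, 0], [20, -7.7, 0, -4.8, 0, 0, 0], [20, -8.0, 0, -4.4, 0, 0, 0]]}}

```text
time_s: 9.4
tool_pos: [0.4923, -0.2143, 0.2737]
tool_rot: [-179.8, -0.3, 97.8]
force: [-6.6, 7.6, 1.8]
grip_width: 0.0297
```

>>> {"name": "send_rows", "arguments": {"plan": [[20, -8.2, -2.5, -4.0, 0, 0, 0], [20, -8.4, -0.6, -3.5, 0, 0, 0], [20, -8.6, -0.6, -3.0, 0, 0, 0], [20, -8.8, -0.6, -2.5, 0, 0, 0], [20, -8.9, -0.6, -2.0, 0, 0, 0], [20, -9.0, -0.6, -1.6, 0, 0, 0]]}}

```text
time_s: 10.0
tool_pos: [0.499, -0.2662, 0.2919]
tool_rot: [179.5, -0.1, 97.9]
force: [5.8, 6.4, 1.4]
grip_width: 0.0297
```

```bash
python3 - <<'E'
from h import *
o=env.get_obs();p=o['tool_pos'];print(p,o['tool_rot'],o['force'],o['wrist_torque'],o['grip_width'])
E
```

```text
[ 0.49899985 -0.26617593  0.2919316 ] [ 1.79549807e+02 -6.02167484e-02  9.79398902e+01] [5.78333933 6.41198725 1.38417705] [ 1.53001367 -1.18475893 -0.12223237] 0.029733085753999557
```

>>> {"name": "send_rows", "arguments": {"plan": [[20, -9.1, 2.0, -1.1, 0, 0, 0], [20, -9.1, 0.5, -0.5, 0, 0, 0], [20, -9.1, 0, 0, 0, 0, 0], [20, -9.1, 0, 0.5, 0, 0, 0], [20, -9.1, 0, 1.0, 0, 0, 0], [20, -9.0, 0, 1.5, 0, 0, 0], [20, 0, 0, 0, 0, 0, 0]]}}

```text
time_s: 10.7
tool_pos: [0.5065, -0.3245, 0.2912]
tool_rot: [179.7, 0.3, 97.7]
force: [1.7, 0.1, 5.7]
grip_width: 0.0295
```

```bash
python3 - <<'E'
from h import *
o=env.get_obs();p=o['tool_pos'];print(p,o['tool_rot'],o['force'],o['wrist_torque'],o['grip_width'])
im=env.read_camera('scene')[:,:,::-1];cv2.imwrite('pics/k3.png',crop(0,im,212,60,120,150,4))
E
```

```text
[ 0.50653245 -0.32445421  0.2912243 ] [179.7288721    0.28235081  97.68254455] [1.69807146 0.05038878 5.69443462] [ 0.00556228 -0.22098677  0.01160033] 0.029535643175691708
```

View pics/k3.png

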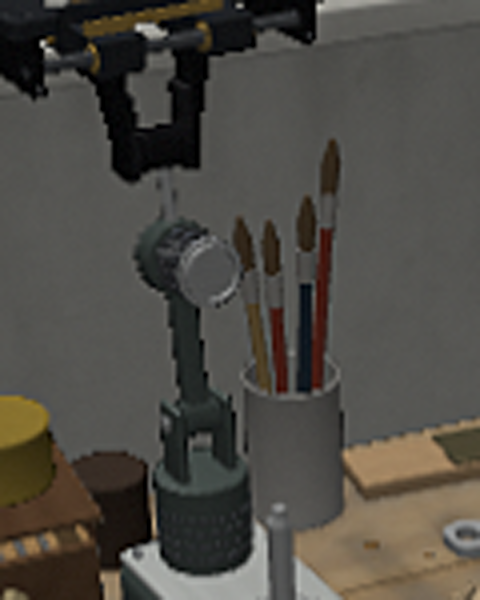

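>>> {"name": "send_rows", "arguments": {"plan": [[60, 0, 0, 0, 0, 0, 0], [60, 0, 0, 0, 0, 0, 0], [60, 0, 0, 0, 0, 0, 0], [60, 0, 0, -5, 0, 0, 0], [60, 0, 0, -10, 0, 0, 0], [60, 0, 0, -10, 0, 0, 0], [60, 0, 0, -10, 0, 0, -0.042], [60, 0, 0, -10, 0, 0, -0.042], [60, 0, 0, -10, 0, 0, -0.042], [60, 0, 0, -5, 0, 0, -0.042]]}}

```text
time_s: 11.75
tool_pos: [0.5053, -0.3223, 0.3499]
tool_rot: [179.9, 0.1, 107.4]
force: [-0.4, -0.0, 0.4]
grip_width: 0.0604
```

>>> {"name": "send_rows", "arguments": {"plan": [[60, 30, 8.7, 0, 0, 0, 0], [60, 30, 8.7, 0, 0, 0, 0], [60, 30, 8.7, 0, 0, 0, 0], [60, 30, 8.7, 0, 0, 0, 0], [60, 30, 8.7, 0, 0, 0, 0], [60, 30, 8.7, 0, 0, 0, 0], [60, 30, 8.7, 0, 0, 0, 0], [60, 30, 8.7, 0, 0, 0, 0], [60, 30, 8.7, 0, 0, 0, 0], [60, 30, 8.7, 0, 0, 0, 0], [60, 30, 8.7, 0, 0, 0, 0], [60, 30, 8.7, 0, 0, 0, 0]]}}

```text
time_s: 12.95
tool_pos: [0.4975, 0.0538, 0.3491]
tool_rot: [179.9, -0.0, 107.3]
force: [0.2, -0.7, -0.3]
grip_width: 0.0598
```

```bash
cat >fl.py <<'E'
from h import *
import sys
o=env.get_obs();print(o['time_s'],o['tool_pos'],o['tool_rot'])
ims={c:shot(c,3) for c in('top','scene')}
for c in ims: cv2.imwrite(f'pics/{c}_{int(o["time_s"])}.png',ims[c][:,:,::-1])
for n,R,hw,p0 in(('inner',25,21,(.360,.209)),('outer',18,15,(.3127,-.3005))):
    if len(sys.argv)>1 and n not in sys.argv[1:]: continue
    for c in ims:
        ob=flange(R,hw);q=fitfl(c,ims[c],*ob,p0,yaws=range(0,360,20))
        for x in (q[0],next((k for k in q if 90<(k[3]-q[0][3])%360<270),None)):
            if x: print(n,c,np.round(x,4))
E
python3 fl.py 2>/dev/null; python3 - <<'E'
from h import *
# board corners: top px and scene px
for a,b in(((367,155),(312,221)),((207,168),(285,377)),((207,268),(388,340)),((369,266),(312,221))):
    pass
E
```

```text
12.95 [0.49747251 0.05382649 0.34905975] [ 1.79901484e+02 -1.68100572e-02  1.07294987e+02]
inner top [6.678070e+01 3.609000e-01 2.096000e-01 2.862796e+02]
inner top [ 69.1868   0.361    0.2097 106.8677]
inner scene [3.141370e+01 3.587000e-01 2.090000e-01 2.876954e+02]
inner scene [ 34.3088   0.3592   0.2092 107.17  ]
outer top [ 15.435    0.3136  -0.2997 279.9026]
outer top [18.2274  0.3139 -0.2997 97.1321]
outer scene [30.6291  0.3113 -0.3023 97.6467]
outer scene [ 30.6637   0.3111  -0.3027 277.4087]
```

>>> {"name": "send_rows", "arguments": {"plan": [[60, 18.9, -8.5, 0, 0, 0, 0], [60, 18.9, -8.5, 0, 0, 0, 0], [60, 18.9, -8.5, 0, 0, 0, 0], [60, 18.9, -8.5, 0, 0, 0, 0], [60, 18.9, -8.5, 0, 0, 0, 0], [60, 18.9, -8.5, 0, 0, 0, 0], [60, 18.9, -8.5, 0, 0, 0, 0], [60, 18.9, -8.5, 0, 0, 0, 0], [60, 18.9, -8.5, 0, 0, 0, 0], [60, 18.9, -8.5, 0, 0, 0, 0], [60, 0, 0, 0, 0, 0, 0]]}}

```text
time_s: 14.35
tool_pos: [0.359, 0.209, 0.3482]
tool_rot: [180.0, -0.1, 107.5]
force: [0.9, -0.4, -0.0]
grip_width: 0.0601
```

>>> {"name": "send_rows", "arguments": {"plan": [[60, 0, 0, 25, 0, 0, 0], [60, 0, 0, 25, 0, 0, 0], [60, 0, 0, 25, 0, 0, 0], [60, 0, 0, 25, 0, 0, 0], [60, 0, 0, 25, 0, 0, 0], [60, 0, 0, 25, 0, 0, 0], [60, 0, 0, 25, 0, 0, 0], [60, 0, 0, 25, 0, 0, 0], [60, 0, 0, 25, 0, 0, 0], [60, 0, 0, 25, 0, 0, 0], [60, 0, 0, 25, 0, 0, 0], [60, 0, 0, 20, 0, 0, 0]]}}

```text
time_s: 15.55
tool_pos: [0.361, 0.2061, 0.0519]
tool_rot: [180.0, 0.0, 107.2]
force: [-0.2, 1.2, 0.3]
grip_width: 0.0599
```

```bash
python3 - <<'E'
from h import *
o=env.get_obs();p=o['tool_pos'];print(p,o['tool_rot'],o['force'],o['qpos'])
im=env.read_camera('scene')[:,:,::-1];cv2.imwrite('pics/f1.png',crop(0,im,360,240,120,120,4));print(proj('scene',[p]))
E
```

```text
[0.36095352 0.20609161 0.0519053 ] [1.79998142e+02 4.60702732e-02 1.07163424e+02] [-0.20572056  1.19975437  0.30601945] [-51.82919981  -1.13621718  18.36767927 126.3859154    0.49346453
  54.70458092 -16.58666387]
[[423.57514519 303.70198115]]
```

View pics/f1.png

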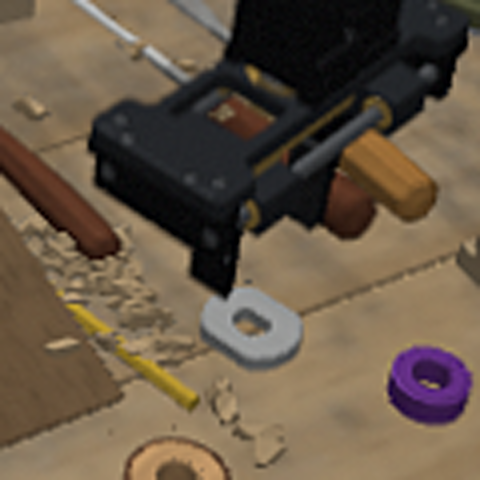

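>>> {"name": "send_rows", "arguments": {"plan": [[60, 3.4, 0, 6, 0, 0, 0], [60, 0, 0, 6, 0, 0, 0], [60, 0, 0, 6, 0, 0, 0], [60, 0, 0, 6, 0, 0, 0], [60, 0, 0, 6, 0, 0, 0], [60, 0, 0, 6, 0, 0, 0], [60, 0, 0, 6, 0, 0, 0], [60, 0, 0, 6, 0, 0, 0], [60, 0, 0, 0, 0, 0, 0]], "grip_force": 25}}

```text
time_s: 16.5
tool_pos: [0.3583, 0.2108, 0.004]
tool_rot: [-179.9, 0.0, 107.3]
force: [-0.2, -0.7, 0.0]
grip_width: 0.0602
```

>>> {"name": "send_rows", "arguments": {"plan": [[35, 0, 0, 0, 0, 0, 0], [35, 0, 0, 0, 0, 0, 0], [35, 0, 0, 0, 0, 0, 0], [35, 0, 0, 0, 0, 0, 0], [35, 0, 0, 0, 0, 0, 0]]}}

```text
time_s: 17.0
tool_pos: [0.3592, 0.2115, 0.0052]
tool_rot: [180.0, -0.0, 107.3]
force: [0.4, 0.4, 0.6]
grip_width: 0.0414
```

>>> {"name": "send_rows", "arguments": {"plan": [[35, 0, 0, -10, 0, 0, 0], [35, 0, 0, -20, 0, 0, 0.016], [35, 0, 0, -25, 0, 0, 0.016], [35, 0, 0, -25, 0, 0, 0.016], [35, 0, 0, -25, 0, 0, 0.016], [35, 0, 0, -25, 0, 0, 0.016], [35, 0, 0, -25, 0, 0, 0.016], [35, 0, 0, -25, 0, 0, 0.016], [35, 0, 0, -25, 0, 0, 0.016], [35, 0, 0, -25, 0, 0, 0.016], [35, 0, 0, -20, 0, 0, 0.016], [35, 0, 0, -10, 0, 0, 0.016]]}}

```text
time_s: 18.2
tool_pos: [0.3593, 0.2114, 0.2671]
tool_rot: [179.9, -0.1, 97.2]
force: [-0.0, 0.5, -1.4]
grip_width: 0.0411
```

>>> {"name": "send_rows", "arguments": {"plan": [[35, -22.2, 15, 0, 0, 0, 0], [35, -22.2, 15, 0, 0, 0, 0], [35, -22.2, 15, 0, 0, 0, 0], [35, -22.2, 15, 0, 0, 0, 0], [35, -22.2, 15, 0, 0, 0, 0], [35, -22.2, 15, 0, 0, 0, 0], [35, -22.2, 15, 0, 0, 0, 0], [35, -22.2, 15, 0, 0, 0, 0]]}}

```text
time_s: 19.0
tool_pos: [0.5004, 0.0491, 0.2644]
tool_rot: [-179.9, 0.0, 97.2]
force: [-0.5, 0.7, -1.0]
grip_width: 0.0412
```

>>> {"name": "send_rows", "arguments": {"plan": [[35, -29.9, -5, 0, 0, 0, 0], [35, -29.9, -5, 0, 0, 0, 0], [35, -29.9, -5, 0, 0, 0, 0], [35, -29.9, -5, 0, 0, 0, 0], [35, -29.9, -5, 0, 0, 0, 0], [35, -29.9, -5, 0, 0, 0, 0], [35, -29.9, -5, 0, 0, 0, 0], [35, -29.9, -5, 0, 0, 0, 0], [35, 0, 0, 0, 0, 0, 0]]}}

```text
time_s: 19.9
tool_pos: [0.4889, -0.1975, 0.2648]
tool_rot: [-179.9, 0.1, 96.8]
force: [-0.2, -0.2, -0.9]
grip_width: 0.0413
```

>>> {"name": "send_rows", "arguments": {"plan": [[35, 0, 0, 12, 0, 0, 0], [35, 0, 0, 12, 0, 0, 0], [35, 0, 0, 12, 0, 0, 0], [35, 0, 0, 12, 0, 0, 0], [35, 0, 0, 12, 0, 0, 0], [35, 0, 0, 12, 0, 0, 0], [35, 0, 0, 12, 0, 0, 0], [35, 0, 0, 12, 0, 0, 0], [35, 0, 0, 12, 0, 0, 0], [35, 0, 0, 8, 0, 0, 0], [35, 0, 0, 0, 0, 0, 0]]}}

```text
time_s: 21.0
tool_pos: [0.49, -0.1919, 0.1475]
tool_rot: [-179.9, -0.0, 97.2]
force: [-0.4, 0.6, -0.7]
grip_width: 0.0415
```

```bash
python3 - <<'E'
from h import *
P=[];I=[]
for i in range(5):
    I.append(env.read_camera('scene').astype(float));o=env.get_obs();P.append(np.r_[o['tool_pos'],o['tool_rot'][2]])
print(np.round(P,4),o['force'])
im=np.mean(I,0)[:,:,::-1];cv2.imwrite('pics/full1.png',im);cv2.imwrite('pics/s1.png',crop(0,im,242,140,80,90,7))
p=np.mean(P,0);print(proj('scene',[p[:3]]),onz('scene',[[281.75,186.75]],.13))
E
```

```text
[[ 0.4906 -0.1921  0.1484 97.2348]
 [ 0.491  -0.1923  0.1489 97.2326]
 [ 0.4912 -0.1923  0.1493 97.2372]
 [ 0.4913 -0.1923  0.1494 97.2414]
 [ 0.4913 -0.1923  0.1495 97.2386]] [-1.28430305  1.24545018 -0.61420263]
[[280.88926667 180.47191322]] [[ 0.48840649 -0.19554721  0.13      ]][ WARN:0@12.422] global loadsave.cpp:1063 imwrite_ Unsupported depth image for selected encoder is fallbacked to CV_8U.
```

View pics/s1.png

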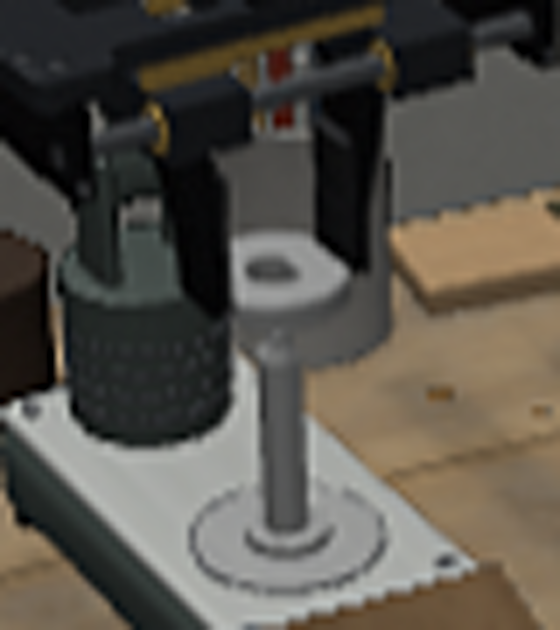

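```bash
python3 - <<'E'
from h import *
f=lambda x,y:((x+.5)/7-.5+242,(y+.5)/7-.5+140)
print(onz('scene',[f(272,268)],.155),onz('scene',[f(281,345)],.130),onz('scene',[f(287,540)],.0465),onz('scene',[f(287,528)],.052))
print(proj('scene',[[.4905,-.192,.13],[.4905,-.192,.052]]))
im=cv2.imread('pics/full1.png').astype(float)
# edges of spindle on rows
for v in (186,188,190,193,197,201,205,209,212): print(v,im[v,274:292].mean(1).astype(int))
E
```

```text
[[ 0.49119352 -0.19418868  0.155     ]] [[ 0.49208287 -0.18674918  0.13      ]] [[ 0.48968362 -0.19570854  0.0465    ]] [[ 0.48979292 -0.19489033  0.052     ]]
[[281.49083209 187.65424713]
 [282.75538747 215.67417079]]
186 [41 88 80 79 81 83 82 82 83 80 79 78 79 80 80 83 83 81]
188 [38 88 87 82 83 90 93 93 83 76 88 89 88 87 86 85 83 82]
190 [ 38 115 113  70  96 129 116 110 104  91  89  88  88  87  87  85  82  81]
193 [ 26 110 181 175 138  61  80  83  81  76  72  91 106 105 110 117 117 118]
197 [ 31 127 175 172 173  57  80  86  85  78  74  96 127 124 124 123 124 125]
201 [173 169 167 169 169  85  76  85  85  78  73 101 178 163 136 104 117 118]
205 [163 163 164 167 169 102  73  85  86  79  74 103 177 169 167 166 167 168]
209 [170 169 149 163 146 107  70  82  87  82  73  76 159 148 145 163 165 152]
212 [155 154 153 153 155 128  66  83  86  83  74  76 144 152 151 155 154 154]
```

>>> {"name": "send_rows", "arguments": {"plan": [[35, 0, -1.8, 3, 0, 0, 0], [35, 0, 0, 4, 0, 0, 0], [35, 0, 0, 4, 0, 0, 0], [35, 0, 0, 4, 0, 0, 0], [35, 0, 0, 4, 0, 0, 0], [35, 0, 0, 3, 0, 0, 0], [35, 0, 0, 0, 0, 0, 0]]}}

```text
time_s: 21.95
tool_pos: [0.4887, -0.1922, 0.1263]
tool_rot: [-179.9, -0.0, 97.2]
force: [0.6, 0.3, -0.9]
grip_width: 0.0416
```

>>> {"name": "send_rows", "arguments": {"plan": [[35, 0, 0, 2, 0, 0, 0], [35, 0, 0, 2, 0, 0, 0], [35, 0, 0, 2, 0, 0, 0], [35, 0, 0, 0, 0, 0, 0]]}}

```text
time_s: 22.35
tool_pos: [0.4891, -0.1925, 0.1207]
tool_rot: [180.0, 0.0, 97.2]
force: [-0.5, -0.2, -1.9]
grip_width: 0.0416
```

```bash
cat >ob.py <<'E'
from h import *
import sys
P=[];F=[]
for i in range(3):
    im=env.read_camera('scene');o=env.get_obs();P.append(np.r_[o['tool_pos'],o['tool_rot'][2]]);F.append(np.r_[o['force'],o['wrist_torque']])
print(o['time_s'],np.mean(P,0).round(4),np.mean(F,0).round(2),round(o['grip_width'],4))
if len(sys.argv)>1: cv2.imwrite('pics/'+sys.argv[1],crop(0,im[:,:,::-1],*map(int,sys.argv[2:7])))
E
python3 ob.py s2.png 242 140 80 90 6
```

```text
22.5 [ 0.4891 -0.1925  0.1208 97.2355] [-0.14 -1.12 -2.01 -0.29 -0.03 -0.  ] 0.0413
```

>>> {"name": "send_rows", "arguments": {"plan": [[35, 0, 0, 3, 0, 0, 0], [35, 0, 0, 3, 0, 0, 0], [35, 0, 0, 3, 0, 0, 0], [35, 0, 0, 0, 0, 0, 0]]}}

```text
time_s: 22.9
tool_pos: [0.4891, -0.1926, 0.1115]
tool_rot: [180.0, 0.0, 97.2]
force: [1.8, -2.4, -2.3]
grip_width: 0.0414
```

```bash
python3 ob.py s3.png 242 140 80 90 6
```

```text
23.05 [ 0.4891 -0.1926  0.1117 97.2349] [ 1.15 -1.82 -2.37 -0.45 -0.19  0.02] 0.0414
```

View pics/s3.png

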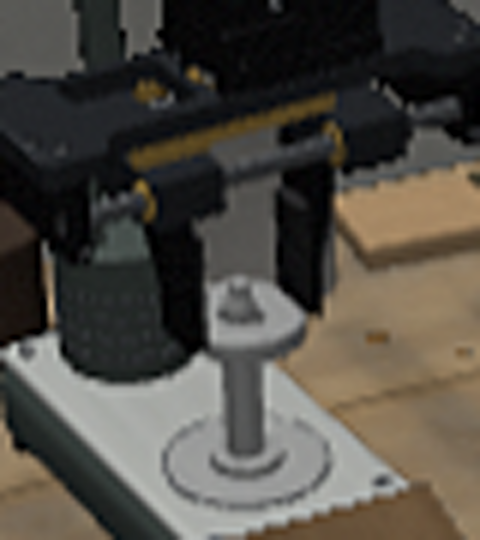

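>>> {"name": "send_rows", "arguments": {"plan": [[35, 0, 0, 4, 0, 0, 0], [35, 0, 0, 4, 0, 0, 0], [35, 0, 0, 4, 0, 0, 0], [35, 0, 0, 4, 0, 0, 0], [35, 0, 0, 4, 0, 0, 0], [35, 0, 0, 4, 0, 0, 0], [35, 0, 0, 4, 0, 0, 0], [35, 0, 0, 4, 0, 0, 0], [35, 0, 0, 4, 0, 0, 0], [35, 0, 0, 2, 0, 0, 0], [35, 0, 0, 0, 0, 0, 0]]}}

```text
time_s: 24.15
tool_pos: [0.4891, -0.1925, 0.0735]
tool_rot: [-180.0, 0.0, 97.2]
force: [2.2, -3.0, -3.1]
grip_width: 0.0414
```

```bash
python3 ob.py
```

```text
24.3 [ 4.89100e-01 -1.92500e-01  7.36000e-02  9.72382e+01] [ 1.76 -3.46 -3.38 -0.9  -0.35  0.01] 0.0416
```

>>> {"name": "send_rows", "arguments": {"plan": [[66, 0, 0, 0, 0, 0, 0], [66, 0, 0, 0, 0, 0, 0], [66, 0, 0, 0, 0, 0, 0], [66, 0, 0, 0, 0, 0, 0], [66, 0, 0, -10, 0, 0, 0], [66, 0, 0, -20, 0, 0, 0], [66, 0, 0, -30, 0, 0, 0], [66, 0, 0, -40, 0, 0, 0], [66, 0, 0, -40, 0, 0, 0], [66, 0, 0, -40, 0, 0, 0], [66, 0, 0, -20, 0, 0, 0], [66, 0, 0, 0, 0, 0, 0]]}}

```text
time_s: 25.5
tool_pos: [0.4907, -0.1932, 0.2779]
tool_rot: [179.6, 0.1, 97.2]
force: [0.6, 0.6, -0.1]
grip_width: 0.066
```

```bash
python3 ob.py s4.png 242 140 80 90 6
```

```text
25.65 [ 0.489  -0.1924  0.2743 97.2356] [ 0.5   0.25 -0.69 -0.07  0.07 -0.03] 0.0661
```

View pics/s4.png

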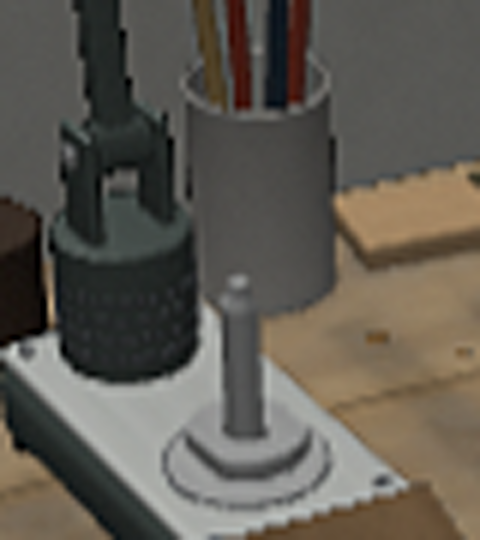

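Larger flange sits home on the shoulder (crop (240,435)), keyed. Next is the medium bobbin.

>>> {"name": "send_rows", "arguments": {"plan": [[64, 39.5, 1.8, 0, 0, 0, 0], [64, 39.5, 1.8, 0, 0, 0, 0], [64, 39.5, 1.8, 0, 0, 0, 0], [64, 39.5, 1.8, 0, 0, 0, 0], [64, 39.5, 1.8, 0, 0, 0, 0], [64, 39.5, 1.8, 0, 0, 0, 0], [64, 39.5, 1.8, 0, 0, 0, 0], [64, 39.5, 1.8, 0, 0, 0, 0], [64, 39.5, 1.8, 0, 0, 0, 0], [64, 39.5, 1.8, 0, 0, 0, 0], [64, 39.5, 1.8, 0, 0, 0, 0], [64, 39.5, 1.8, 0, 0, 0, 0]]}}

```text
time_s: 26.85
tool_pos: [0.4497, 0.2815, 0.2721]
tool_rot: [-179.8, 0.1, 97.2]
force: [1.1, -0.1, -0.4]
grip_width: 0.064
```

>>> {"name": "send_rows", "arguments": {"plan": [[64, 0, 0, 0, 0, 0, 0], [64, 0, 0, 25, 0, 0, 0], [64, 0, 0, 25, 0, 0, 0], [64, 0, 0, 25, 0, 0, 0], [64, 0, 0, 25, 0, 0, 0], [64, 0, 0, 25, 0, 0, 0], [64, 0, 0, 25, 0, 0, 0], [64, 0, 0, 25, 0, 0, 0], [64, 0, 0, 25, 0, 0, 0], [64, 0, 0, 20, 0, 0, 0], [64, 0, 0, 0, 0, 0, 0], [64, 0, 0, 0, 0, 0, 0]]}}

```text
time_s: 28.05
tool_pos: [0.4503, 0.2796, 0.0533]
tool_rot: [-179.9, 0.1, 97.2]
force: [0.3, 0.1, 0.7]
grip_width: 0.0641
```

```bash
python3 ob.py; python3 - <<'E'
from h import *
for c in('scene','top'):
    env.read_camera(c)
    for q in('bobbin_medium','bobbin_small','outer_flange'):
        for d in env.regions_of(c,q)[:4]:
            v,u=np.nonzero(d['region']);X=onz(c,np.c_[u,v],.008)
            print(c,q,round(d['confidence'],2),[int(i) for i in d['rect']],X[:,:2].mean(0).round(4))
from itertools import product
for z in(0,.02,.04,.06,.08): print(z,onz('top',[[207,268]],z)[0,:2].round(3),onz('scene',[[389,340]],z)[0,:2].round(3))
E
```

```text
28.2 [4.51300e-01 2.80600e-01 5.47000e-02 9.72218e+01] [-0.15  0.29  0.41 -0.1   0.03 -0.  ] 0.0644
scene bobbin_medium 0.73 [390, 349, 417, 373] [0.4489 0.2815]
scene bobbin_small 0.8 [350, 372, 371, 394] [0.5434 0.2884]
scene bobbin_small 0.6 [457, 324, 477, 348] [0.3054 0.2815]
scene outer_flange 0.53 [240, 90, 309, 236] [ 0.4338 -0.4799]
top bobbin_medium 0.65 [177, 255, 195, 279] [0.4529 0.2742]
top bobbin_small 0.63 [182, 220, 191, 232] [0.5422 0.2753]
top bobbin_small 0.53 [177, 176, 194, 191] [0.6366 0.2791]
top bobbin_small 0.5 [174, 331, 189, 345] [0.3055 0.2805]
top outer_flange 0.63 [448, 326, 471, 338] [ 0.3135 -0.2965]
0 [0.453 0.23 ] [0.442 0.218]
0.02 [0.451 0.226] [0.453 0.233]
0.04 [0.449 0.221] [0.464 0.248]
0.06 [0.447 0.217] [0.475 0.263]
0.08 [0.446 0.213] [0.487 0.277]
```

>>> {"name": "send_rows", "arguments": {"plan": [[64, 0, 0.5, 8, 0, 0, 0], [64, 0, 0, 8, 0, 0, 0], [64, 0, 0, 8, 0, 0, 0], [64, 0, 0, 8, 0, 0, 0], [64, 0, 0, 8, 0, 0, 0], [64, 0, 0, 8, 0, 0, 0], [64, 0, 0, 1, 0, 0, 0], [64, 0, 0, 0, 0, 0, 0], [40, 0, 0, 0, 0, 0, 0], [40, 0, 0, 0, 0, 0, 0], [40, 0, 0, 0, 0, 0, 0], [40, 0, 0, 0, 0, 0, 0]]}}

```text
time_s: 29.8
tool_pos: [0.4515, 0.2809, 0.0053]
tool_rot: [180.0, -0.0, 97.2]
force: [0.4, -0.2, 1.8]
grip_width: 0.0468
```

```bash
python3 ob.py
```

```text
29.95 [4.51500e-01 2.80900e-01 5.30000e-03 9.72455e+01] [-0.3  -0.11  1.93 -0.12  0.09 -0.03] 0.0473
```

>>> {"name": "send_rows", "arguments": {"plan": [[40, 0, 0, -10, 0, 0, 0], [40, 0, 0, -20, 0, 0, 0], [40, 0, 0, -25, 0, 0, 0], [40, 0, 0, -25, 0, 0, 0], [40, 0, 0, -25, 0, 0, 0], [40, 0, 0, -25, 0, 0, 0], [40, 0, 0, -25, 0, 0, 0], [40, 0, 0, -25, 0, 0, 0], [40, 0, 0, -25, 0, 0, 0], [40, 0, 0, -20, 0, 0, 0], [40, 0, 0, -10, 0, 0, 0], [40, 0, 0, 0, 0, 0, 0]]}}

```text
time_s: 31.15
tool_pos: [0.4518, 0.281, 0.2414]
tool_rot: [179.9, -0.1, 97.2]
force: [0.7, -0.1, -1.3]
grip_width: 0.0467
```

>>> {"name": "send_rows", "arguments": {"plan": [[40, -39.8, -1.8, 0, 0, 0, 0], [40, -39.8, -1.8, 0, 0, 0, 0], [40, -39.8, -1.8, 0, 0, 0, 0], [40, -39.8, -1.8, 0, 0, 0, 0], [40, -39.8, -1.8, 0, 0, 0, 0], [40, -39.8, -1.8, 0, 0, 0, 0], [40, -39.8, -1.8, 0, 0, 0, 0], [40, -39.8, -1.8, 0, 0, 0, 0], [40, -39.8, -1.8, 0, 0, 0, 0], [40, -39.8, -1.8, 0, 0, 0, 0], [40, -39.8, -1.8, 0, 0, 0, 0], [40, -39.8, -1.8, 0, 0, 0, 0]]}}

```text
time_s: 32.35
tool_pos: [0.4891, -0.1971, 0.2387]
tool_rot: [-179.9, -0.0, 97.3]
force: [0.4, 1.3, -0.3]
grip_width: 0.0468
```

>>> {"name": "send_rows", "arguments": {"plan": [[40, 0, 0, 0, 0, 0, 0], [40, 0, 0, 10, 0, 0, 0], [40, 0, 0, 15, 0, 0, 0], [40, 0, 0, 20, 0, 0, 0], [40, 0, 0, 20, 0, 0, 0], [40, 0, 0, 15, 0, 0, 0], [40, 0, 0, 6, 0, 0, 0], [40, 0, 0, 0, 0, 0, 0]]}}

```text
time_s: 33.15
tool_pos: [0.4893, -0.195, 0.1526]
tool_rot: [-179.9, -0.0, 97.3]
force: [-0.0, -0.5, -0.5]
grip_width: 0.047
```

```bash
python3 ob.py s5.png 242 140 80 90 6
```

```text
33.3 [ 0.4904 -0.1957  0.1541 97.2664] [ 0.68  0.02 -0.59 -0.08  0.01 -0.  ] 0.0468
```

View pics/s5.png

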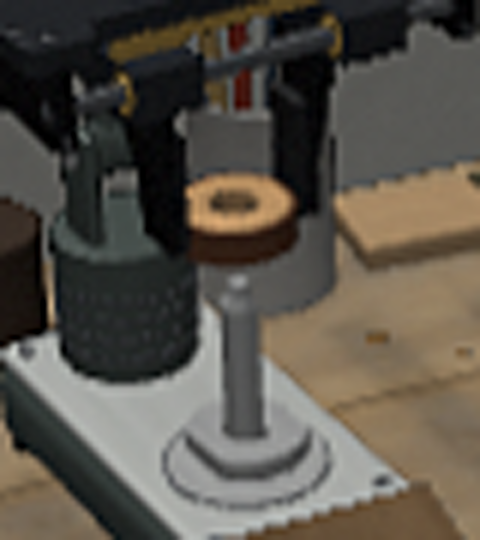

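Bobbin is held level over the spindle, bore at crop (235,201) and nose at (237,285). I lower it.

>>> {"name": "send_rows", "arguments": {"plan": [[40, 0, 0, 5, 0, 0, 0], [40, 0, 0, 5, 0, 0, 0], [40, 0, 0, 5, 0, 0, 0], [40, 0, 0, 4, 0, 0, 0], [40, 0, 0, 4, 0, 0, 0], [40, 0, 0, 3, 0, 0, 0], [40, 0, 0, 3, 0, 0, 0], [40, 0, 0, 3, 0, 0, 0], [40, 0, 0, 0, 0, 0, 0]]}}

```text
time_s: 34.2
tool_pos: [0.4898, -0.1958, 0.1214]
tool_rot: [-180.0, -0.0, 97.2]
force: [-0.4, 0.1, -0.7]
grip_width: 0.047
```

```bash
python3 ob.py
```

```text
34.35 [ 0.49   -0.1959  0.1218 97.2405] [-0.31  0.44 -0.31 -0.07  0.04  0.04] 0.0468
```

>>> {"name": "send_rows", "arguments": {"plan": [[40, 0, 0, 4, 0, 0, 0], [40, 0, 0, 4, 0, 0, 0], [40, 0, 0, 4, 0, 0, 0], [40, 0, 0, 5, 0, 0, 0], [40, 0, 0, 5, 0, 0, 0], [40, 0, 0, 5, 0, 0, 0], [40, 0, 0, 5, 0, 0, 0], [40, 0, 0, 5, 0, 0, 0], [40, 0, 0, 5, 0, 0, 0], [40, 0, 0, 4, 0, 0, 0], [40, 0, 0, 0, 0, 0, 0]]}}

```text
time_s: 35.45
tool_pos: [0.4896, -0.1958, 0.0752]
tool_rot: [-179.9, -0.0, 97.2]
force: [0.5, 0.0, -0.8]
grip_width: 0.047
```

```bash
python3 ob.py
```

```text
35.6 [ 4.90000e-01 -1.95900e-01  7.58000e-02  9.72389e+01] [-0.15 -0.02 -0.21 -0.1   0.03 -0.  ] 0.0466
```

>>> {"name": "send_rows", "arguments": {"plan": [[64, 0, 0, 0, 0, 0, 0], [64, 0, 0, 0, 0, 0, 0], [64, 0, 0, 0, 0, 0, 0], [64, 0, 0, 0, 0, 0, 0], [64, 0, 0, -10, 0, 0, 0], [64, 0, 0, -20, 0, 0, 0], [64, 0, 0, -30, 0, 0, 0], [64, 0, 0, -40, 0, 0, 0], [64, 0, 0, -40, 0, 0, 0], [64, 0, 0, -40, 0, 0, 0], [64, 0, 0, -20, 0, 0, 0], [64, 0, 0, 0, 0, 0, 0]]}}

```text
time_s: 36.8
tool_pos: [0.4917, -0.1969, 0.2799]
tool_rot: [179.6, 0.1, 97.2]
force: [0.0, 0.2, 0.5]
grip_width: 0.0641
```

>>> {"name": "send_rows", "arguments": {"plan": [[58, 37.7, 17.1, 0, 0, 0, 0], [58, 37.7, 17.1, 0, 0, 0, 0], [58, 37.7, 17.1, 0, 0, 0, 0], [58, 37.7, 17.1, 0, 0, 0, 0], [58, 37.7, 17.1, 0, 0, 0, 0], [58, 37.7, 17.1, 0, 0, 0, 0], [58, 37.7, 17.1, 0, 0, 0, 0], [58, 37.7, 17.1, 0, 0, 0, 0], [58, 37.7, 17.1, 0, 0, 0, 0], [58, 37.7, 17.1, 0, 0, 0, 0], [58, 37.7, 17.1, 0, 0, 0, 0], [58, 37.7, 17.1, 0, 0, 0, 0]]}}

```text
time_s: 38.0
tool_pos: [0.6364, 0.2801, 0.2747]
tool_rot: [-179.9, 0.0, 97.2]
force: [-0.3, -0.3, -0.1]
grip_width: 0.0577
```

>>> {"name": "send_rows", "arguments": {"plan": [[58, 0, 0, 0, 0, 0, 0], [58, 0, 0, 25, 0, 0, 0], [58, 0, 0, 25, 0, 0, 0], [58, 0, 0, 25, 0, 0, 0], [58, 0, 0, 25, 0, 0, 0], [58, 0, 0, 25, 0, 0, 0], [58, 0, 0, 25, 0, 0, 0], [58, 0, 0, 25, 0, 0, 0], [58, 0, 0, 25, 0, 0, 0], [58, 0, 0, 15, 0, 0, 0], [58, 0, 0, 0, 0, 0, 0], [58, 0, 0, 0, 0, 0, 0]]}}

```text
time_s: 39.2
tool_pos: [0.6368, 0.2786, 0.0613]
tool_rot: [180.0, 0.0, 97.2]
force: [0.3, -0.4, 0.7]
grip_width: 0.0584
```

```bash
python3 ob.py; python3 - <<'E'
from h import *
m=[]
for c,x,y,s in(('scene',222,140,4),('scene',270,330,4)):
    im=env.read_camera(c)[:,:,::-1];m.append(crop(0,im,x,y,100,110,s))
cv2.imwrite('pics/s6.png',np.hstack(m))
E
```

```text
39.35 [6.37600e-01 2.79000e-01 6.25000e-02 9.72352e+01] [ 0.16 -0.24  0.18 -0.06  0.01  0.01] 0.0578
```

View pics/s6.png

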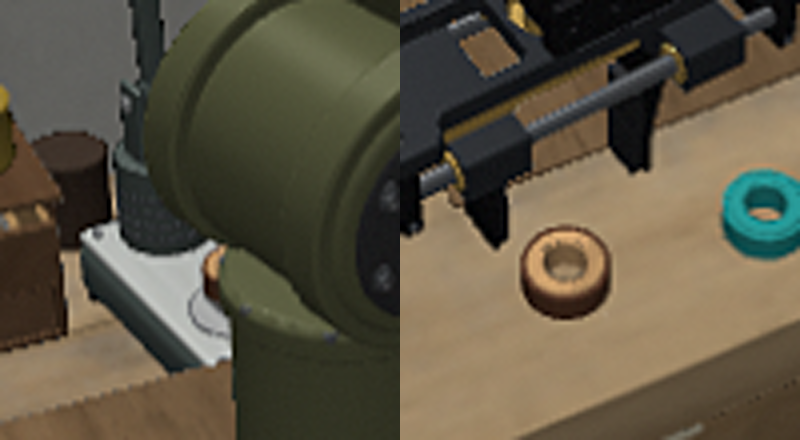

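Fingers straddle the brown small bobbin (crop (565,270)), with the turquoise decoy clear at (762,212). I descend and grip.

>>> {"name": "send_rows", "arguments": {"plan": [[58, 0, -0.8, 9, 0, 0, 0], [58, 0, 0, 8, 0, 0, 0], [58, 0, 0, 8, 0, 0, 0], [58, 0, 0, 8, 0, 0, 0], [58, 0, 0, 8, 0, 0, 0], [58, 0, 0, 8, 0, 0, 0], [58, 0, 0, 8, 0, 0, 0], [58, 0, 0, 0, 0, 0, 0], [30, 0, 0, 0, 0, 0, 0], [30, 0, 0, 0, 0, 0, 0], [30, 0, 0, 0, 0, 0, 0], [30, 0, 0, 0, 0, 0, 0]]}}

```text
time_s: 40.65
tool_pos: [0.6361, 0.2789, 0.0045]
tool_rot: [179.9, -0.0, 97.2]
force: [0.3, 0.4, 0.8]
grip_width: 0.0368
```

```bash
python3 ob.py
```

```text
40.8 [6.36100e-01 2.78900e-01 4.40000e-03 9.72456e+01] [-0.09 -0.16  1.46 -0.11  0.03  0.03] 0.0369
```

>>> {"name": "send_rows", "arguments": {"plan": [[30, 0, 0, -10, 0, 0, 0], [30, 0, 0, -20, 0, 0, 0], [30, 0, 0, -25, 0, 0, 0], [30, 0, 0, -25, 0, 0, 0], [30, 0, 0, -25, 0, 0, 0], [30, 0, 0, -25, 0, 0, 0], [30, 0, 0, -25, 0, 0, 0], [30, 0, 0, -25, 0, 0, 0], [30, 0, 0, -25, 0, 0, 0], [30, 0, 0, -20, 0, 0, 0], [30, 0, 0, -10, 0, 0, 0], [30, 0, 0, 0, 0, 0, 0]]}}

```text
time_s: 42.0
tool_pos: [0.6365, 0.2788, 0.2409]
tool_rot: [179.8, -0.1, 97.2]
force: [1.1, -0.4, -0.8]
grip_width: 0.0369
```

>>> {"name": "send_rows", "arguments": {"plan": [[30, -37.7, -17.1, 0, 0, 0, 0], [30, -37.7, -17.1, 0, 0, 0, 0], [30, -37.7, -17.1, 0, 0, 0, 0], [30, -37.7, -17.1, 0, 0, 0, 0], [30, -37.7, -17.1, 0, 0, 0, 0], [30, -37.7, -17.1, 0, 0, 0, 0], [30, -37.7, -17.1, 0, 0, 0, 0], [30, -37.7, -17.1, 0, 0, 0, 0], [30, -37.7, -17.1, 0, 0, 0, 0], [30, -37.7, -17.1, 0, 0, 0, 0], [30, -37.7, -17.1, 0, 0, 0, 0], [30, -37.7, -17.1, 0, 0, 0, 0]]}}

```text
time_s: 43.2
tool_pos: [0.4877, -0.197, 0.2377]
tool_rot: [-179.9, -0.1, 97.3]
force: [0.4, -0.6, -1.2]
grip_width: 0.0372
```

>>> {"name": "send_rows", "arguments": {"plan": [[30, 0, 0, 0, 0, 0, 0], [30, 0, 0, 10, 0, 0, 0], [30, 0, 0, 15, 0, 0, 0], [30, 0, 0, 20, 0, 0, 0], [30, 0, 0, 20, 0, 0, 0], [30, 0, 0, 15, 0, 0, 0], [30, 0, 0, 6, 0, 0, 0], [30, 0, 0, 0, 0, 0, 0]]}}

```text
time_s: 44.0
tool_pos: [0.4886, -0.1951, 0.1515]
tool_rot: [-179.9, -0.0, 97.3]
force: [0.3, -0.3, 0.4]
grip_width: 0.037
```

```bash
python3 ob.py s7.png 242 140 80 90 6
```

```text
44.15 [ 0.4896 -0.1959  0.1531 97.268 ] [-0.14  0.12 -0.44 -0.1   0.04 -0.02] 0.0373
```

View pics/s7.png

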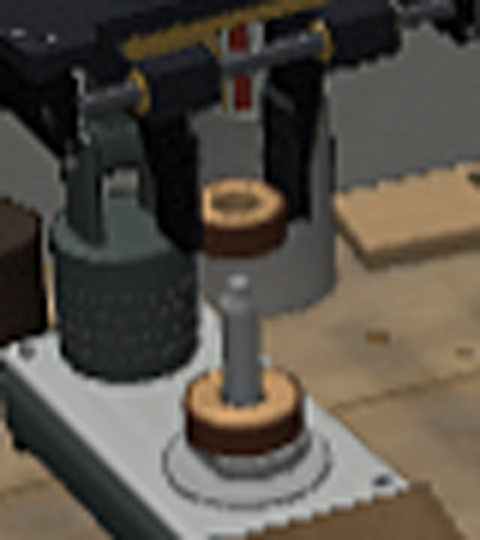

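Medium bobbin sits home on the flange (crop (243,400)), and the small one is above the spindle. I lower it.

>>> {"name": "send_rows", "arguments": {"plan": [[30, 0, 0, 5, 0, 0, 0], [30, 0, 0, 5, 0, 0, 0], [30, 0, 0, 5, 0, 0, 0], [30, 0, 0, 4, 0, 0, 0], [30, 0, 0, 4, 0, 0, 0], [30, 0, 0, 3, 0, 0, 0], [30, 0, 0, 3, 0, 0, 0], [30, 0, 0, 3, 0, 0, 0], [30, 0, 0, 0, 0, 0, 0]]}}

```text
time_s: 45.05
tool_pos: [0.489, -0.1959, 0.1204]
tool_rot: [-180.0, -0.0, 97.2]
force: [-0.8, 0.7, -0.7]
grip_width: 0.0371
```

```bash
python3 ob.py
```

```text
45.2 [ 0.4892 -0.196   0.1208 97.241 ] [-0.04 -0.42  0.05 -0.1   0.02  0.  ] 0.0372
```

>>> {"name": "send_rows", "arguments": {"plan": [[30, 0, 0.8, 4, 0, 0, 0], [30, 0, 0, 4, 0, 0, 0], [30, 0, 0, 5, 0, 0, 0], [30, 0, 0, 5, 0, 0, 0], [30, 0, 0, 5, 0, 0, 0], [30, 0, 0, 4, 0, 0, 0], [30, 0, 0, 0, 0, 0, 0], [60, 0, 0, 0, 0, 0, 0], [60, 0, 0, 0, 0, 0, 0], [60, 0, 0, 0, 0, 0, 0], [60, 0, 0, 0, 0, 0, 0]]}}

```text
time_s: 46.3
tool_pos: [0.4902, -0.1959, 0.0941]
tool_rot: [180.0, -0.0, 97.2]
force: [-0.0, -0.7, -0.7]
grip_width: 0.0575
```

>>> {"name": "send_rows", "arguments": {"plan": [[60, 0, 0, -10, 0, 0, 0], [60, 0, 0, -20, 0, 0, 0], [60, 0, 0, -30, 0, 0, 0], [60, 0, 0, -40, 0, 0, 0], [60, 0, 0, -40, 0, 0, 0], [60, 0, 0, -40, 0, 0, 0], [60, 0, 0, 0, 0, 0, 0], [60, 0, 0, 0, 0, 0, 0]]}}

```text
time_s: 47.1
tool_pos: [0.4905, -0.1962, 0.2752]
tool_rot: [179.8, 0.0, 97.2]
force: [-0.9, -0.1, -1.4]
grip_width: 0.0596
```

```bash
python3 ob.py; python3 fl.py outer 2>/dev/null; python3 - <<'E'
from h import *
for c in('top','scene'):
  env.read_camera(c)
  for q in('outer_flange','inner_flange'):
    for d in env.regions_of(c,q)[:4]:
        v,u=np.nonzero(d['region']);X=onz(c,np.c_[u,v],.008)
        print(c,q,round(d['confidence'],2),[int(i) for i in d['rect']],X[:,:2].mean(0).round(4))
E
```

```text
47.25 [ 0.4895 -0.1957  0.2733 97.2387] [-0.24 -0.05 -0.13 -0.08  0.03 -0.02] 0.0598
47.25 [ 0.48927805 -0.19558154  0.27277516] [-1.79891341e+02 -3.89219155e-02  9.72395335e+01]
outer top [ 3.047932e+02  3.125000e-01 -2.984000e-01  3.435440e+02]
outer top [ 3.049541e+02  3.125000e-01 -2.985000e-01  1.622425e+02]
outer scene [30.908   0.3113 -0.3023 98.7071]
outer scene [ 30.9124   0.3113  -0.3023 276.6144]
scene outer_flange 0.42 [324, 192, 337, 196] [ 0.3125 -0.2976]
```

```bash
ls pics; python3 - 2>/dev/null <<'E'
from h import *
from scipy.optimize import minimize
o,b=flange(18,15)
def run(c,f,p0):
    im=cv2.imread(f)[:,:,::-1].astype(float);w=26
    u,v=(proj(c,[[p0[0],p0[1],.005]])[0]-w/2).astype(int);T=chroma(im)[v:v+w,u:u+w]
    yy,xx=np.mgrid[:w,:w]
    def cost(q,y):
        M=render(c,o,b,[p0[0]+q[0]/1e3,p0[1]+q[1]/1e3,y+q[2]/30],(u,v,w)).ravel()
        A=np.c_[M,np.ones(w*w),xx.ravel(),yy.ravel()];r=T.ravel()-A@np.linalg.lstsq(A,T.ravel(),rcond=None)[0]
        return (np.minimum(np.abs(r),.1)**2).sum()*1e3
    for y in(97,277):
        s=minimize(cost,[0,0,0],args=(np.deg2rad(y),),method='Nelder-Mead',options=dict(initial_simplex=[[0,0,0],[2,0,0],[0,2,0],[0,0,3]],maxfev=150))
        print(f,y,round(s.fun,2),s.x[:2].round(2),round(y+np.rad2deg(s.x[2]/30),1))
for f in('pics/top0.png','pics/top_12.png'): run('top',f,(.3137,-.2997))
for f in('pics/scene0.png','pics/scene_12.png','pics/full1.png','pics/scene_47.png'): run('scene',f,(.3113,-.3025))
E
```

```text
f1.png
full1.png
k1.png
k2.png
k3.png
m1.png
s1.png
s2.png
s3.png
s4.png
s5.png
s6.png
s7.png
scene0.png
scene_12.png
scene_47.png
top0.png
top_12.png
top_47.png
pics/top0.png 97 139.98 [0.3  0.19] 98.3
pics/top0.png 277 94.78 [-0.13  0.18] 279.9
pics/top_12.png 97 137.0 [0.3  0.21] 98.5
pics/top_12.png 277 91.68 [-0.13  0.18] 279.9
pics/scene0.png 97 192.9 [0.31 0.1 ] 97.6
pics/scene0.png 277 193.3 [0.2  0.21] 276.9
pics/scene_12.png 97 187.28 [0.29 0.1 ] 97.6
pics/scene_12.png 277 187.46 [0.2  0.21] 277.0
pics/full1.png 97 190.04 [0.29 0.1 ] 97.6
pics/full1.png 277 190.67 [0.23 0.22] 277.1
pics/scene_47.png 97 191.02 [0.31 0.23] 97.1
pics/scene_47.png 277 190.59 [0.23 0.22] 277.1
```

>>> {"name": "send_rows", "arguments": {"plan": [[52, -0.7, -22.6, 0, 0, 0, 0], [52, -0.7, -22.6, 0, 0, 0, 0], [52, -0.7, -22.6, 0, 0, 0, 0], [52, -0.7, -22.6, 0, 0, 0, 0], [52, -15.9, -19.7, 0, 0, 0, 0], [52, -15.9, -19.7, 0, 0, 0, 0], [52, -15.9, -19.7, 0, 0, 0, 0], [52, -15.9, -19.7, 0, 0, 0, 0], [52, -15.9, -19.7, 0, 0, 0, 0], [52, 0, 0, 0, 0, 0, 0]]}}

```text
time_s: 48.85
tool_pos: [0.3104, -0.3043, 0.2741]
tool_rot: [180.0, 0.0, 96.9]
force: [0.9, -0.9, -1.0]
grip_width: 0.0522
```

>>> {"name": "send_rows", "arguments": {"plan": [[52, 0, 0, 20, 0, 0, 0], [52, 0, 0, 20, 0, 0, 0], [52, 0, 0, 20, 0, 0, 0], [52, 0, 0, 20, 0, 0, 0], [52, 0, 0, 20, 0, 0, 0], [52, 0, 0, 20, 0, 0, 0], [52, 0, 0, 20, 0, 0, 0], [52, 0, 0, 20, 0, 0, 0], [52, 0, 0, 20, 0, 0, 0], [52, 0, 0, 20, 0, 0, 0], [52, 0, 0, 10, 0, 0, 0], [52, 0, 0, 0, 0, 0, 0]]}}

```text
time_s: 50.05
tool_pos: [0.3124, -0.3005, 0.0628]
tool_rot: [-179.8, -0.1, 97.3]
force: [-0.5, -0.7, -0.3]
grip_width: 0.0523
```

```bash
python3 ob.py s8.png 262 120 110 130 4
```

```text
50.2 [ 3.13400e-01 -3.01400e-01  6.42000e-02  9.72608e+01] [ 0.47  0.32  0.96 -0.11  0.02  0.03] 0.0519
```

View pics/s8.png

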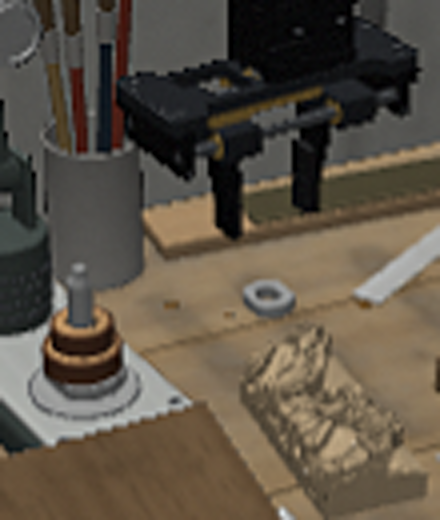

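>>> {"name": "send_rows", "arguments": {"plan": [[52, 0, -0.8, 9, 0, 0, 0], [52, 0, 0, 9, 0, 0, 0], [52, 0, 0, 9, 0, 0, 0], [52, 0, 0, 9, 0, 0, 0], [52, 0, 0, 9, 0, 0, 0], [52, 0, 0, 8, 0, 0, 0], [52, 0, 0, 7, 0, 0, 0], [52, 0, 0, 0, 0, 0, 0], [22, 0, 0, 0, 0, 0, 0], [22, 0, 0, 0, 0, 0, 0], [22, 0, 0, 0, 0, 0, 0], [22, 0, 0, 0, 0, 0, 0]]}}

```text
time_s: 51.4
tool_pos: [0.3126, -0.3015, 0.0042]
tool_rot: [179.9, 0.0, 97.3]
force: [-0.0, 0.2, 0.4]
grip_width: 0.0293
```

```bash
python3 ob.py
```

```text
51.55 [ 3.12600e-01 -3.01500e-01  4.20000e-03  9.72523e+01] [ 0.35  0.13  1.99 -0.02  0.02  0.03] 0.0296
```

>>> {"name": "send_rows", "arguments": {"plan": [[22, 0, 0, -10, 0, 0, 0], [22, 0, 0, -20, 0, 0, 0], [22, 0, 0, -25, 0, 0, 0], [22, 0, 0, -25, 0, 0, 0], [22, 0, 0, -25, 0, 0, 0], [22, 0, 0, -25, 0, 0, 0], [22, 0, 0, -25, 0, 0, 0], [22, 0, 0, -25, 0, 0, 0], [22, 0, 0, -25, 0, 0, 0], [22, 0, 0, -25, 0, 0, 0], [22, 0, 0, -25, 0, 0, 0], [22, 0, 0, -10, 0, 0, 0]]}}

```text
time_s: 52.75
tool_pos: [0.3128, -0.302, 0.2708]
tool_rot: [179.8, 0.1, 97.2]
force: [-0.4, -0.5, -0.6]
grip_width: 0.0293
```

>>> {"name": "send_rows", "arguments": {"plan": [[22, 0, 0, 0, 0, 0, 0], [22, 16, 19.6, 0, 0, 0, 0], [22, 16, 19.6, 0, 0, 0, 0], [22, 16, 19.6, 0, 0, 0, 0], [22, 16, 19.6, 0, 0, 0, 0], [22, 16, 19.6, 0, 0, 0, 0], [22, 0.5, 22.7, 0, 0, 0, 0], [22, 0.5, 22.7, 0, 0, 0, 0], [22, 0.5, 22.7, 0, 0, 0, 0], [22, 0.5, 22.7, 0, 0, 0, 0], [22, 0, 0, 0, 0, 0, 0]]}}

```text
time_s: 53.85
tool_pos: [0.4906, -0.1946, 0.2664]
tool_rot: [-179.8, 0.0, 97.4]
force: [0.5, -0.0, -0.7]
grip_width: 0.0297
```

>>> {"name": "send_rows", "arguments": {"plan": [[22, 0, 0, 10, 0, 0, 0], [22, 0, 0, 15, 0, 0, 0], [22, 0, 0, 20, 0, 0, 0], [22, 0, 0, 20, 0, 0, 0], [22, 0, 0, 20, 0, 0, 0], [22, 0, 0, 15, 0, 0, 0], [22, 0, 0, 10, 0, 0, 0], [22, 0, 0, 0, 0, 0, 0]]}}

```text
time_s: 54.65
tool_pos: [0.4878, -0.1961, 0.1572]
tool_rot: [-179.9, -0.1, 97.2]
force: [-0.8, 0.1, -0.4]
grip_width: 0.0292
```

```bash
python3 ob.py s9.png 242 140 80 90 6; python3 - <<'E'
from h import *
o=env.get_obs();p=o['tool_pos'];im=shot('scene',3);zb=p[2]-.0042
y=np.deg2rad(o['tool_rot'][2]+180)
ob=flange(18,15)
E
```

```text
54.8 [ 0.4892 -0.1964  0.1591 97.2285] [ 0.47  0.14 -0.19 -0.1   0.   -0.03] 0.0295
```

>>> {"name": "send_rows", "arguments": {"plan": [[22, 0, 0.7, 6, 0, 0, 0], [22, 0, 0, 6, 0, 0, 0], [22, 0, 0, 6, 0, 0, 0], [22, 0, 0, 5, 0, 0, 0], [22, 0, 0, 3, 0, 0, 0], [22, 0, 0, 3, 0, 0, 0], [22, 0, 0, 3, 0, 0, 0], [22, 0, 0, 3, 0, 0, 0], [22, 0, 0, 0, 0, 0, 0]]}}

```text
time_s: 55.85
tool_pos: [0.4898, -0.1966, 0.1236]
tool_rot: [-180.0, 0.0, 97.2]
force: [0.2, 0.0, -1.0]
grip_width: 0.0295
```

```bash
python3 ob.py
```

```text
56.0 [ 0.4898 -0.1965  0.1238 97.2299] [-0.03 -1.5  -0.61 -0.34  0.02 -0.01] 0.0293
```

>>> {"name": "send_rows", "arguments": {"plan": [[22, 0, 0, 3, 0, 0, 0], [22, 0, 0, 3, 0, 0, 0], [22, 0, 0, 3, 0, 0, 0], [22, 0, 0, 3, 0, 0, 0], [22, 0, 0, 3, 0, 0, 0], [22, 0, 0, 3, 0, 0, 0], [22, 0, 0, 2, 0, 0, 0], [22, 0, 0, 0, 0, 0, 0]]}}

```text
time_s: 56.8
tool_pos: [0.4899, -0.1967, 0.1036]
tool_rot: [180.0, 0.0, 97.2]
force: [2.0, -5.1, -0.8]
grip_width: 0.0297
```

```bash
python3 ob.py
```

```text
56.95 [ 0.4899 -0.1967  0.1036 97.2266] [ 1.81 -5.61 -2.25 -1.25 -0.3   0.01] 0.0295
```

>>> {"name": "send_rows", "arguments": {"plan": [[22, -0.8, 0.3, 0, 0, 0, 0], [22, 0, 0, 0, 0, 0, 0], [55, 0, 0, 0, 0, 0, 0], [55, 0, 0, 0, 0, 0, 0], [55, 0, 0, 0, 0, 0, 0], [55, 0, 0, 0, 0, 0, 0], [55, 0, 0, -10, 0, 0, 0], [55, 0, 0, -20, 0, 0, 0], [55, 0, 0, -40, 0, 0, 0], [55, 0, 0, -45, 0, 0, 0], [55, 0, 0, -45, 0, 0, 0], [55, 0, 0, -20, 0, 0, 0]]}}

```text
time_s: 58.15
tool_pos: [0.4917, -0.1977, 0.2893]
tool_rot: [179.6, 0.1, 97.2]
force: [-0.4, -0.2, 0.6]
grip_width: 0.0552
```

```bash
python3 ob.py s10.png 242 140 80 90 6
```

```text
58.3 [ 0.4919 -0.1976  0.2885 97.2334] [ 0.31 -0.46  0.22 -0.1   0.02  0.01] 0.0549
```

View pics/s10.png

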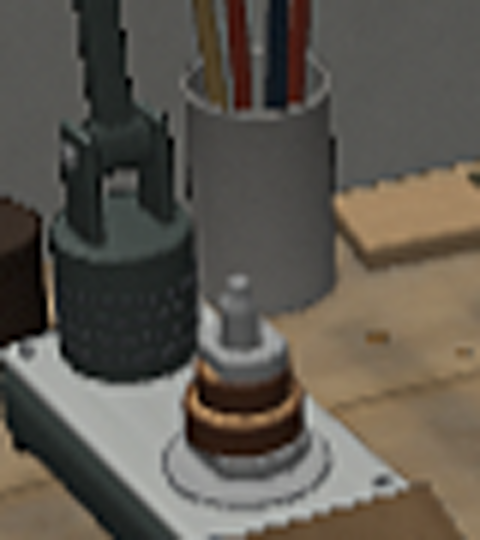

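>>> {"name": "send_rows", "arguments": {"plan": [[60, 0, 0, -20, 0, 0, 0], [60, 0, 0, -20, 0, 0, 0], [60, 0, 0, -20, 0, 0, 0], [60, 0, 0, -20, 0, 0, 0], [60, -20, 0, 0, 0, 0, 0], [60, -20, 0, 0, 0, 0, 0], [60, -22, 0, 0, 0, 0, 0], [60, -22, 0, 0, 0, 0, 0], [60, -22, 0, 0, 0, 0, 0], [60, -21.7, -1.5, 0, 0, 0, 0], [60, 0, 0, 0, 0, 0, 0], [60, 0, 0, 0, 0, 0, 0]], "grip_force": 20}}

```text
time_s: 59.5
tool_pos: [0.5043, -0.3236, 0.3625]
tool_rot: [-179.9, -0.1, 97.2]
force: [0.2, -0.3, 0.3]
grip_width: 0.06
```

```bash
python3 ob.py; python3 - <<'E'
from h import *
f=lambda x,y:((x+.5)/6-.5+242,(y+.5)/6-.5+140)
print('seen flange top',f(242,352),'expected',proj('scene',[[.4895,-.196,.104],[.4895,-.196,.108]]))
im=shot('scene',2);T=fitfl('scene',im,*flange(18,15),(.4895,-.196),w=26,yaws=(277,),z0=.094);print(T)
for z in(.090,.094,.098,.102):
    T=fitfl('scene',im,*flange(18,15),(.4895,-.196),w=26,yaws=(277,),z0=z);print(z,np.round(T[0],4))
E
```

```text
59.65 [ 0.505  -0.3226  0.3631 97.3057] [ 0.31  0.31 -0.1  -0.06  0.05 -0.  ] 0.0599
seen flange top (281.9166666666667, 198.25) expected [[281.6709269  196.32109105]
 [281.60509691 194.86611136]]
[(np.float64(82.38966390483434), np.float64(0.5125026119878436), np.float64(-0.22615468270503278), np.float64(298.81210140828557))]
0.09 [ 8.031240e+01  5.083000e-01 -2.349000e-01  2.470852e+02]
0.094 [ 8.238970e+01  5.125000e-01 -2.262000e-01  2.988121e+02]
0.098 [ 8.652260e+01  5.138000e-01 -2.210000e-01  2.899763e+02]
0.102 [ 8.445270e+01  5.164000e-01 -2.133000e-01  2.480153e+02]h.py:32: RuntimeWarning: invalid value encountered in divide
  def chroma(im): return (im[:,:,0]-im[:,:,2])/im.sum(2)
```

>>> {"name": "send_rows", "arguments": {"plan": [[60, -2, 1, 8, 0, 0, 0], [60, 0, 0, 8, 0, 0, 0], [60, 0, 0, 8, 0, 0, 0], [60, 0, 0, 8, 0, 0, 0], [60, 0, 0, 8, 0, 0, 0], [60, 0, 0, 8, 0, 0, 0], [60, 0, 0, 8, 0, 0, 0], [60, 0, 0, 8, 0, 0, 0], [60, 0, 0, 8, 0, 0, 0], [60, 0, 0, 0, 0, 0, 0]]}}

```text
time_s: 60.75
tool_pos: [0.5056, -0.3252, 0.2904]
tool_rot: [-179.9, -0.1, 97.2]
force: [0.7, -0.3, -0.2]
grip_width: 0.0598
```

>>> {"name": "send_rows", "arguments": {"plan": [[20, 0, 0, 0, 0, 0, 0], [20, 0, 0, 0, 0, 0, 0], [20, 0, 0, 0, 0, 0, 0], [20, 0, 0, 0, 0, 0, 0], [20, 0, 0, 0, 0, 0, 0]]}}

```text
time_s: 61.25
tool_pos: [0.5067, -0.3257, 0.2921]
tool_rot: [179.9, 0.0, 97.3]
force: [-0.5, 0.0, 2.0]
grip_width: 0.0294
```

```bash
python3 ob.py; python3 - <<'E'
import numpy as np
t=np.linspace(1.76,.0,34);print(*[(round(float(165*(np.cos(b)-np.cos(a))),1),round(float(165*(np.sin(a)-np.sin(b))),1)) for a,b in zip(t,t[1:])])
E
```

```text
61.4 [ 0.5066 -0.3257  0.2921 97.2595] [ 1.62 -0.09  0.14 -0.17 -0.23 -0.01] 0.0294
(8.7, -1.4) (8.7, -1.0) (8.8, -0.5) (8.8, -0.0) (8.8, 0.4) (8.8, 0.9) (8.7, 1.4) (8.6, 1.8) (8.5, 2.3) (8.4, 2.7) (8.2, 3.2) (8.0, 3.6) (7.8, 4.0) (7.6, 4.5) (7.3, 4.9) (7.1, 5.2) (6.8, 5.6) (6.5, 6.0) (6.1, 6.3) (5.8, 6.6) (5.4, 6.9) (5.1, 7.2) (4.7, 7.5) (4.3, 7.7) (3.9, 7.9) (3.4, 8.1) (3.0, 8.3) (2.5, 8.4) (2.1, 8.5) (1.6, 8.6) (1.2, 8.7) (0.7, 8.8) (0.2, 8.8)
```

>>> {"name": "send_rows", "arguments": {"plan": [[20, 8.7, 0, -1.4, 0, 0, 0], [20, 8.7, 0, -1.0, 0, 0, 0], [20, 8.8, 0, -0.5, 0, 0, 0], [20, 8.8, 0, 0, 0, 0, 0], [20, 8.8, 0, 0.4, 0, 0, 0], [20, 8.8, 0, 0.9, 0, 0, 0], [20, 8.7, 0, 1.4, 0, 0, 0], [20, 8.6, 0, 1.8, 0, 0, 0], [20, 8.5, 0, 2.3, 0, 0, 0], [20, 8.4, 0, 2.7, 0, 0, 0], [20, 8.2, 0, 3.2, 0, 0, 0]]}}

```text
time_s: 62.5
tool_pos: [0.4947, -0.2334, 0.2825]
tool_rot: [179.9, 0.3, 97.2]
force: [3.0, -4.9, -0.9]
grip_width: 0.0299
```

```bash
python3 ob.py
```

```text
62.65 [ 0.4945 -0.2317  0.2818 97.2634] [ 3.8  -2.56 -3.61 -0.89 -0.79 -0.05] 0.0297
```

>>> {"name": "send_rows", "arguments": {"plan": [[20, 8.0, 1.2, 3.6, 0, 0, 0], [20, 7.8, 0, 4.0, 0, 0, 0], [20, 7.6, 0, 4.5, 0, 0, 0], [20, 7.3, 0, 4.9, 0, 0, 0], [20, 7.1, 0, 5.2, 0, 0, 0], [20, 6.8, 0, 5.6, 0, 0, 0], [20, 6.5, 0, 6.0, 0, 0, 0], [20, 6.1, 0, 6.3, 0, 0, 0], [20, 5.8, 0, 6.6, 0, 0, 0], [20, 5.4, 0, 6.9, 0, 0, 0], [20, 5.1, 0, 7.2, 0, 0, 0]]}}

```text
time_s: 63.75
tool_pos: [0.485, -0.158, 0.2206]
tool_rot: [-179.9, -0.0, 97.2]
force: [-3.6, -4.6, 2.2]
grip_width: 0.0297
```

```bash
python3 ob.py
```

```text
63.9 [ 0.4849 -0.1572  0.2195 97.2977] [-0.67 -3.66 -6.13 -1.08  0.01 -0.02] 0.0297
```

>>> {"name": "send_rows", "arguments": {"plan": [[20, 4.7, 0, 7.5, 0, 0, 0], [20, 4.3, 0, 7.7, 0, 0, 0], [20, 3.9, 0, 7.9, 0, 0, 0], [20, 3.4, 0, 8.1, 0, 0, 0], [20, 3.0, 0, 8.3, 0, 0, 0], [20, 2.5, 0, 8.4, 0, 0, 0], [20, 2.1, 0, 8.5, 0, 0, 0], [20, 1.6, 0, 8.6, 0, 0, 0], [20, 0, 0, 0, 0, 0, 0]]}}

```text
time_s: 64.8
tool_pos: [0.4818, -0.1326, 0.1552]
tool_rot: [-179.9, -0.1, 97.3]
force: [-2.8, -4.0, -5.2]
grip_width: 0.0296
```

```bash
python3 ob.py
```

```text
64.95 [ 0.4818 -0.1326  0.1555 97.2405] [-2.63 -3.19 -5.41 -0.84  0.51  0.  ] 0.0296
```

>>> {"name": "send_rows", "arguments": {"plan": [[20, 1.2, -1, 8.7, 0, 0, 0], [20, 0.7, 0, 8.8, 0, 0, 0], [20, 0.2, 0, 6, 0, 0, 0], [20, 0, 0, 3, 0, 0, 0], [20, 0, 0, 2, 0, 0, 0], [20, 0, 0, 2, 0, 0, 0], [20, 0, 0, 0, 0, 0, 0]]}}

```text
time_s: 65.65
tool_pos: [0.4817, -0.1312, 0.13]
tool_rot: [180.0, -0.1, 97.2]
force: [-12.9, -0.1, 24.9]
grip_width: 0.0298
```

```bash
python3 ob.py
```

```text
65.8 [ 0.4817 -0.1312  0.13   97.2189] [-13.01  -1.15  25.25  -0.36   3.12   0.06] 0.0297
```

>>> {"name": "send_rows", "arguments": {"plan": [[20, 0, -1.5, -1.5, 0, 0, 0], [20, 0, 0, 0, 0, 0, 0], [60, 0, 0, 0, 0, 0, 0], [60, 0, 0, 0, 0, 0, 0], [60, 0, 0, 0, 0, 0, 0], [60, 0, 0, 0, 0, 0, 0], [60, 0, 0, -5, 0, 0, 0], [60, 0, 0, -15, 0, 0, 0], [60, 0, 0, -30, 0, 0, 0], [60, 0, 0, -40, 0, 0, 0], [60, 0, 0, -40, 0, 0, 0], [60, 0, 0, -40, 0, 0, 0]]}}

```text
time_s: 67.0
tool_pos: [0.4798, -0.1312, 0.2992]
tool_rot: [180.0, -0.0, 97.2]
force: [0.1, 0.7, 0.2]
grip_width: 0.0601
```

```bash
python3 ob.py s11.png 232 120 120 130 4.; python3 - <<'E'
from h import *
o=env.get_obs();print(o['tool_pos'],o['grip_width'])
p=[.490,-.196,np.deg2rad(-82.8)]
for t in(0,.03,.06,.1): print(t,proj('scene',sand(p,[[.1-.165*np.cos(t),0,.145+.165*np.sin(t)]])))
E
```

```text
67.15 [ 0.4825 -0.1318  0.3032 97.233 ] [ 0.73  0.32  1.65 -0.1  -0.04 -0.02] 0.0597
[ 0.48167009 -0.13167333  0.30032135] 0.05973702798413783
0 [[295.1653649  193.57122846]]
0.03 [[295.09616528 191.63786071]]
0.06 [[294.99241613 189.66749091]]
0.1 [[294.80013735 186.98642153]]Traceback (most recent call last):
  File "ob.py", line 7, in <module>
    if len(sys.argv)>1: cv2.imwrite('pics/'+sys.argv[1],crop(0,im[:,:,::-1],*map(int,sys.argv[2:7])))
                                                        ~~~~^^^^^^^^^^^^^^^^^^^^^^^^^^^^^^^^^^^^^^^^
ValueError: invalid literal for int() with base 10: '4.'
```

```bash
python3 ob.py s12.png 232 130 120 120 5
```

```text
67.3 [ 0.48   -0.1312  0.2971 97.2447] [-0.24 -0.23 -1.03 -0.06  0.05 -0.01] 0.0602
```

View pics/s12.png

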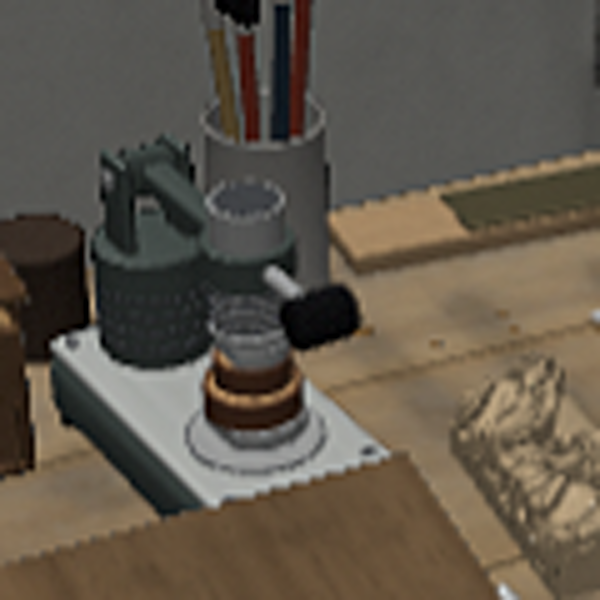

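```bash
python3 - <<'E'
from h import *
im=shot('scene',3);g=im.max(2)[182:204,285:308]
m=(g<55).astype(np.uint8);n,l,s,c=cv2.connectedComponentsWithStats(m);i=1+s[1:,4].argmax();print('knob',s[i],c[i]+[285,182])
for f in('scene','scene0'):
    a=im if f=='scene' else cv2.imread('pics/scene0.png')[:,:,::-1].astype(float)
    if f=='scene': A=a
    else: print('carving diff',np.abs(A-a)[205:250,325:368].mean())
o=env.get_obs();print(o['time_s'],o['tool_pos'],o['force'])
E
```

```text
knob [  1   5  18  13 161] [295.2173913  193.00621118]
carving diff 1.7557278208440998
67.45 [ 0.47943406 -0.13110353  0.2959416 ] [ 0.13314636 -0.34453789  0.03597418]
```

```bash
python3 -c "
from cell import env
print(env.sign_off())"
```

```text
the job is handed in; nothing more can be done
None
```

The stack is built and the job was handed in at about 67 s of the 208 s; no verdict was reported.

- **Work done:** I lifted the steady arm to about 1.75 rad. The stack went on in order: larger flange (keyed), medium bobbin, small bobbin, smaller flange (keyed). Neither camera view nor the networks showed a large bobbin, so I took it as absent. I then brought the arm down to its stop, which it met at about 25 N, and let go.
- **Last checks:** In the image the knob sits at about 0.01 rad, against a limit of 0.06. The sleeve is resting on the stack. The bobbins and flanges look level and in order, and the carving has not visibly moved. The gripper is clear, with only noise-level force readings.
- **What I could not settle:**
  - The fit meant to confirm the height of the smaller flange failed, because the metal behind it is similar. I judged it home from its pixel position by eye, which read about 2 px below the expected spot.
  - The sleeve's pressing force was not measured directly.
  - The two cameras disagreed by up to about 4 mm on where the spindle is. I settled it with the scene camera and the contact forces.

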